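Pack a small painting and close the carton

ROBOT

A 6-joint arm with a two-finger parallel gripper is mounted at the origin on the work surface. World frame = base frame: x ahead of the robot, y to its left, z up, the work surface at z = 0. Lengths are in mm, angles in rad, forces in N, time in s.
With the tool pointing down it reaches from about 425 to 950 mm from the base axis. Payload 3.5 kg.
Tool frame: the origin (TCP) lies midway between the tips of the shut fingers; the grasp point (between the pads) lies 19 mm behind it; z points along the fingers, y is the line along which they close (so a half turn about z gives the same grasp; the last joint's range is limited). The gripper opens to 85 mm and grips with 20 to 120 N. Pads are 22 mm wide; open, the fingers measure 114 mm over their backs; the gripper's body (76 mm by 85 mm) begins 54 mm behind the grasp point. The pads swing forward as they close: fully open they stand 13 mm farther back than shut.
Start: joints at [-1.35, 0.286, 1.577, -0, 1.279, -0.15], TCP at [244.616, -629.102, 231.325] pointing down, gripper open.
Joint ranges: [-2.77, 2.77], [-0.9, 2.22], [0.21, 2.48], [-1.53, 4.67], [0.24, 2.81], [-2.84, 2.84]. Speed limits (rad/s): [2.79, 2.79, 3.14, 3.14, 3.14, 3.14].

INTERFACE

Orientations are given as a unit quaternion [x, y, z, w].
In Python, from workcell import manip gives the robot as it stands. The module is installed in compiled form; this text tells all that it offers.
- The arm moves only by the tool apply_moves, never from a script. Its argument "motion" is a list of rows, each a list of 3 entries, a list of its own where there are three numbers: the shift along the tool's x, y, z normalised to -1 to 1, where 1 is 4 cm, then the turn about the tool's z normalised to -1 to 1, where 1 is 0.12 rad, then the closure, from -1 (fully open) to 1 (shut). A call has 1 to 5 rows; each row shifts and turns the commanded pose from where the row before left it, along the tool's axes as they then stand; what a row does not reach is not made up. A row lasts 1/10 s, in which the tool goes at most 50 mm and 8.59 degrees, less where a joint would pass 70% of its speed; a pose out of reach is approached as far as the arm can. A call with a number of a shift or a turn outside -1 to 1 is refused whole. A call with a gripper value outside its range is refused whole. The fingers move at their own pace and stop on an object; the grip force is fixed at half the most. Time passes only in rows, so rows that do not move let the fingers close. It gives the time, the measured TCP pose, the force, the opening and the grip force at its end, in the units of the state.
- manip.state(): the state, without advancing time (a new reading comes with each control period).
- manip.camera(name): name is "side" or "top" or "wrist"; returns a dict with "color" (480x640x3 uint8, blue, green, red), "fovy" (degrees; the focal length in pixels is half the picture's height over the tangent of half this angle, whatever the lens; pixels are square), "cx", "cy" (the principal point, pixels), "camera_from_world" (4x4, takes a point from world to camera coordinates); the wrist camera has in their place "mount" (4x4, takes a point from camera to tool coordinates, whose origin is the TCP and whose axes are the flange's). Camera axes: x right, y up, looking along -z (the intrinsics and any distortion apply to the point x, -y, -z); pixel columns grow to the right and rows downward; lengths in mm; the calibration is good to about 2 mm. A picture is of the moment at which its call begins: read the wrist's pose just before it. There is no depth.
- manip.close_job(): hands the job in; it is judged then, once.
The state is a dict: "time": time; "joint_positions": joint angles; "qd": joint speeds; "effort": joint torques, N m; "tcp_pos": TCP position; "orientation": TCP orientation; "wrist_force": force on the tool from outside, world axes, zero at the start; "torque": the same for the moment, N m; "finger_gap": finger opening in mm; "grip_force": force on a finger pad.
Only numpy, scipy, OpenCV 4.12 (cv2) and the standard library are available. Lean on these libraries where they do the work, as an engineer would, in place of code of your own. Each camera call takes 0.05 s, during which the arm holds its last target. There are 200 camera calls.

TASK

Take the small framed painting off its sloping stand and lay it gently, not dropped, painted side up in the foam pocket of the cardboard carton so that it sits fully down. Then close the carton, each flap folded right down flat: first the two short end flaps, then the plain long flap, and last the long flap with the red tab. Leave the other things on the table where they are.

Things in the scene. Friction and masses are not known exactly. Their poses are not given: they have to be found in the camera images.
- painting: small framed oil painting, 120 x 55 x 14 mm, wooden frame, two oranges on dark ground; origin = centre of its unpainted back; x = its long side, y = its 55 mm side, z = out of the painted face. It starts lying on the stand's slope, painted side up, long side uphill. 0.08 to 0.17 kg.
- stand: light wooden stand, fixed; its spine (30 mm wide) slopes at 30 degrees, rising along the stand's +x; a 50 mm wide lip, 11 mm proud, holds the painting's lower edge. The painting overhangs the spine by 12 mm on both sides, with free air beneath. Foot 150 x 70 x 12 mm, origin = centre of its underside; the painting's back centre starts at [-0.003, 0, 0.065] in the stand's frame.
- carton: open cardboard carton, fixed, outside 126 mm (x) by 190 mm (y) by 70 mm high, walls 4 mm; origin = centre of its underside. Four flaps hinge on its rim, each 62 mm from hinge to free edge and 3 mm thick.
- pocket (a point): centre of the pocket's bottom in the carton's dark foam, 45 mm above the table, 25 mm below the rim; it takes the painting lying flat, long side along the carton's y: 128 x 63 mm, foam walls 12 mm high. Across its middle (72 mm along y) there are no foam walls, and beside a central 48 mm rib the foam is cut away to the carton's floor, as room for fingers.
- short_flap_a (a joint): angle of the short end flap on the carton's -y end; 0 = folded flat, 1.57 = upright, more = leaning outwards (starts 1.65 to 2.15, stop at 2.6). It stays where it is left; 1 N at the edge moves it. 116 mm wide; its hinge line is at y = -0.094, z = 0.0715 in the carton's frame.
- short_flap_b (a joint): angle of the short end flap on the carton's +y end; 0 = folded flat, 1.57 = upright, more = leaning outwards (starts 1.65 to 2.15, stop at 2.6). It stays where it is left; 1 N at the edge moves it. 116 mm wide; hinge line at y = +0.094, z = 0.0715 in the carton's frame.
- plain_flap (a joint): angle of the plain long flap on the carton's -x side; 0 = folded flat, 1.57 = upright, more = leaning outwards (starts 1.65 to 2.15, stop at 2.6). It stays where it is left; 1 N at the edge moves it. 188 mm wide; hinge line at x = -0.062, z = 0.0745 in the carton's frame.
- tab_flap (a joint): angle of the long flap with the red tab on the carton's +x side; 0 = folded flat, 1.57 = upright, more = leaning outwards (starts 1.65 to 2.15, stop at 2.6). It stays where it is left; 1 N at the edge moves it. 188 mm wide; hinge line at x = +0.062, z = 0.0745 in the carton's frame. The red tab (30 x 50 mm) marks the middle of its free edge.
- short_flap_a_edge (a point): middle of the free edge of the -y short flap
- short_flap_b_edge (a point): middle of the free edge of the +y short flap
- plain_flap_edge (a point): middle of the free edge of the plain long flap
- tab_flap_edge (a point): middle of the free edge of the long flap with the red tab
- orange_a: bystander: an orange, 68 mm across, 64 mm tall, on a flattened base; origin = centre of its underside
- orange_b: bystander: another such orange; origin = centre of its underside
- tube_a: bystander: white paint tube with an orange band, lying, 113 x 34 x 22 mm, long axis x; origin = centre of its underside
- tube_b: bystander: white paint tube with a blue band, lying, 113 x 34 x 22 mm, long axis x; origin = centre of its underside
- varnish: bystander: amber varnish bottle, 56 mm across, 150 mm tall; origin = centre of its underside
- brush_jar: bystander: blue pot of brushes, 72 mm across, 170 mm tall with its brushes; origin = centre of its underside
- pigment_jar: bystander: green glass jar with a metal lid, 54 mm across, 62 mm tall; origin = centre of its underside
- palette_knife: bystander: palette knife lying flat, 190 mm long along x, under 30 mm high; origin = centre of its underside
Not all that is in view belongs to the job. Several things have the shape of the painting; the one meant has the colours described above. What is shaped like the carton but purple is not meant.

How it is judged (in metres and radians):
On the way, in this order (a step that is already met when the one before it is completed fails the run):
1. the painting lies painted side up, fully down in the foam pocket, let go (horizontal distance between painting and pocket below 0.01 m and z of painting in the frame of pocket between -0.006 and 0.006 m and angle between painting's own z axis and vertical below 0.12 rad and angle between the x axis of painting and the y axis of carton, either way round below 0.12 rad and contact force between the fingers and painting below 0.2 N), for 0.2 s.
2. both short flaps are folded flat while both long flaps are still open (value of joint each of short_flap_a, short_flap_b below 0.15 rad and value of joint each of plain_flap, tab_flap above 0.9 rad), for 0.1 s.
3. the plain long flap is folded flat over them while the flap with the red tab is still open (value of joint each of short_flap_a, short_flap_b, plain_flap below 0.15 rad and value of joint tab_flap above 0.9 rad), for 0.1 s.
At the end, for the whole second after the job is handed in: the painting lies in the foam pocket, painted side up (within 10 mm of the middle, 6 mm of the bottom, 0.12 rad of level and of the carton's long axis), and all four flaps are folded to within 0.15 rad of flat (horizontal distance between painting and pocket below 0.01 m and z of painting in the frame of pocket between -0.006 and 0.006 m and angle between painting's own z axis and vertical below 0.12 rad and angle between the x axis of painting and the y axis of carton, either way round below 0.12 rad and value of joint each of short_flap_a, short_flap_b, plain_flap, tab_flap below 0.15 rad); the robot touches nothing.
It fails at once if the painting is dropped (falls faster than 0.6 m/s when not held) (linear speed of painting above 0.6 m/s and contact force between the fingers and painting below 0.1 N).
It fails at once if a bystander is shifted by more than 25 mm or tipped (distance of any of orange_a, orange_b, tube_a, tube_b, varnish, brush_jar, pigment_jar, palette_knife from where it was at the start of the episode above 0.025 m or angle between any of orange_a, orange_b, tube_a, tube_b, varnish, brush_jar, pigment_jar, palette_knife's own z axis and vertical above 0.4 rad).
It also fails if it takes over 72 s, if anything falls off the work surface, if the arm or the gripper's body presses on something with over 40 N, if the wrist force passes 120 N, or if a joint passes its speed limit or range.

## Working session

There is one attempt and no reset: what is moved stays moved. The work goes in short steps, Python scripts to look and compute and a tool call to move; the robot and the scene stay as the last step left them, time stands still between calls to the robot, and variables do not carry over. Pictures are saved under pics/ and viewed, at most 10 in all, crops included, and the job is handed in when it is done.

Besides the shell and the picture viewer there is one more tool, called after ">>>" by a JSON object that holds its "method" and its "body", one argument or row to a line. apply_moves: Moves the arm, as the interface text tells. Scaled input: -1 to 1 covers 4 cm each way for a shift and 0.12 rad each way for a turn. Its arguments: {"type":"object","properties":{"motion":{"type":"array"}},"required":["motion"]}

```bash
mkdir -p pics; python3 - <<'E'
from workcell import manip
import cv2,pickle,numpy as np
d={}
s=manip.state();print(s)
for n in("top","side","wrist"):
    c=manip.camera(n);d[n]=c;cv2.imwrite(f"pics/{n}0.png",c["color"])
    print(n,{k:(np.round(v,3).tolist() if k!="color" else v.shape) for k,v in c.items()})
pickle.dump((s,d),open("first.pkl","wb"))
E
```

```text
{'time': 0.0, 'joint_positions': array([-1.35001513e+00,  2.87149450e-01,  1.57819100e+00, -1.27248648e-05,
        1.27860727e+00, -1.50000029e-01]), 'qd': array([-8.64376329e-05, -1.40668115e-03,  1.93086605e-03,  1.15705773e-03,
        1.08315135e-03,  9.30643509e-04]), 'effort': array([-4.47650143e-05, -4.05980873e+01, -2.92622817e+01, -1.48271392e-04,
        5.94226949e-03,  2.58665089e-06]), 'tcp_pos': array([ 244.45939542, -628.46422137,  229.95041937]), 'orientation': array([ 9.82863303e-01,  1.84332148e-01, -4.77516710e-05, -1.17658015e-03]), 'wrist_force': array([0.34328642, 0.27749802, 0.06505365]), 'torque': array([-0.04802386,  0.03765489,  0.01761086]), 'grip_force': 0.0, 'finger_gap': 85.59110085125683}
top {'color': (480, 640, 3), 'fovy': 45.835, 'cx': 322.879, 'cy': 242.644, 'camera_from_world': [[0.014, -1.0, -0.011, -1.228], [0.986, 0.012, 0.167, -555.448], [-0.167, -0.014, 0.986, -1209.148], [0.0, 0.0, 0.0, 1.0]]}
side {'color': (480, 640, 3), 'fovy': 43.053, 'cx': 319.889, 'cy': 236.396, 'camera_from_world': [[-0.812, -0.583, 0.013, 442.066], [0.446, -0.607, 0.658, -293.313], [-0.376, 0.54, 0.753, -1229.454], [0.0, 0.0, 0.0, 1.0]]}
wrist {'color': (480, 640, 3), 'fovy': 59.994, 'cx': 318.9, 'cy': 235.556, 'mount': [[0.0, 0.954, 0.298, 76.712], [1.0, 0.0, -0.001, -0.303], [-0.001, 0.298, -0.954, -143.445], [0.0, 0.0, 0.0, 1.0]]}
```

View pics/top0.png

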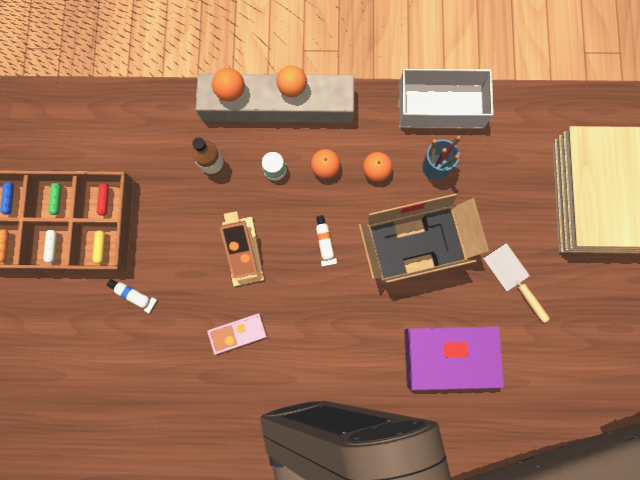

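View pics/side0.png

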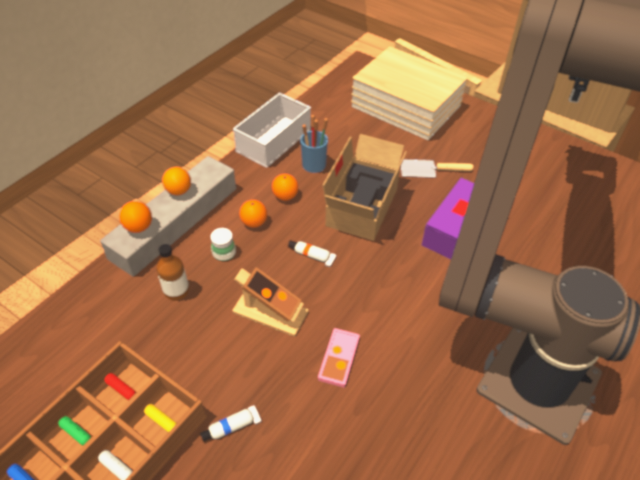

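The top view shows the oranges painting on its stand at about (240,250), with the uphill end towards +x. The carton is at about (425,240), with the red tab on its far side at (412,208). The purple box (455,358) and the pink picture (237,334) are decoys.

```bash
python3 - <<'E'
import cv2,pickle,numpy as np
s,d=pickle.load(open("first.pkl","rb"))
t=d["top"]["color"];w=d["side"]["color"]
f=lambda im,x,y,W,H,k:cv2.resize(im[y:y+H,x:x+W],(W*k,H*k),interpolation=cv2.INTER_CUBIC)
a=f(t,205,200,75,100,4);b=f(t,350,185,125,100,4)
c=f(w,225,260,90,50,4);e=f(w,315,130,100,50,4)
a2=f(w,225,260,100,75,4);b2=f(w,315,125,100,75,4)   # 400x300
im=np.zeros((600,800,3),np.uint8)
a=a[:300];im[:280,:300]=f(t,205,205,75,70,4);im[:296,300:800]=f(t,360,190,125,74,4)[:,:500]
im[300:,:400]=a2;im[300:,400:]=f(w,318,130,100,75,4)
cv2.imwrite("pics/crop1.png",im)
E
```

```text
(no output)
```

View pics/crop1.png

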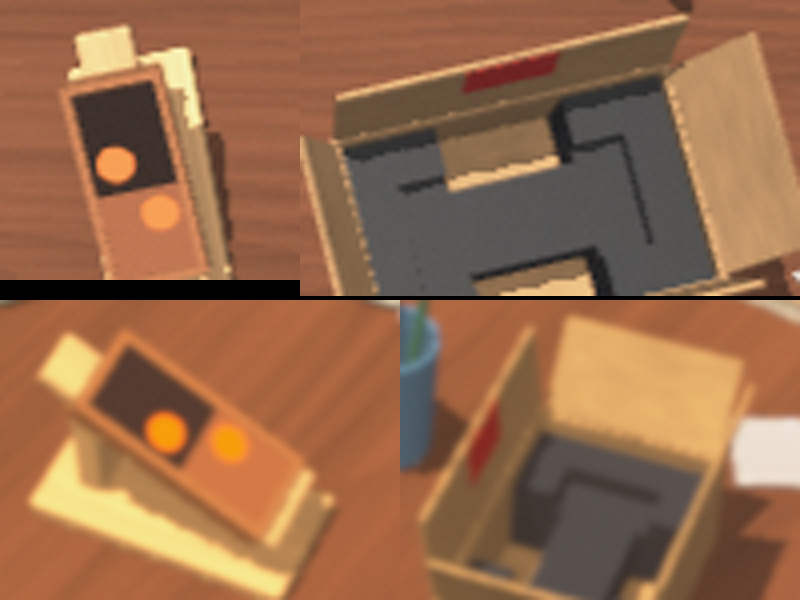

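The crops show the painting's face corners in the top view at (220.5,227.5) and (244,222), and in the side view at (257,268), (245,286), (303,302) and (290,321). The carton rim corners in the top view are near (369,225), (451,209) and (465,259). I'll triangulate these.

```bash
cat > h.py <<'E'
import numpy as np,cv2
def foc(c): return c["color"].shape[0]/2/np.tan(np.radians(c["fovy"])/2)
def ray(c,uv,T=None):
    f=foc(c); d=np.array([(uv[0]-c["cx"])/f,-(uv[1]-c["cy"])/f,-1.])
    M=np.linalg.inv(np.array(c["camera_from_world"])) if T is None else T
    return M[:3,3],M[:3,:3]@d
def plane(c,uv,z,T=None):
    o,d=ray(c,uv,T); return o+d*(z-o[2])/d[2]
def tri(r):
    A=0;b=0
    for o,d in r:
        d=d/np.linalg.norm(d);P=np.eye(3)-np.outer(d,d);A=A+P;b=b+P@o
    p=np.linalg.solve(A,b);return p,[float(np.linalg.norm(np.cross(p-o,d/np.linalg.norm(d)))) for o,d in r]
def wristT(s,c):
    from scipy.spatial.transform import Rotation as R
    T=np.eye(4);T[:3,:3]=R.from_quat(s["orientation"]).as_matrix();T[:3,3]=s["tcp_pos"];return T@np.array(c["mount"])
def proj(c,p,T=None):
    M=np.array(c["camera_from_world"]) if T is None else np.linalg.inv(T)
    q=M[:3,:3]@p+M[:3,3];f=foc(c);return np.array([c["cx"]+f*q[0]/-q[2],c["cy"]-f*q[1]/-q[2]])
E
python3 - <<'E'
import pickle;from h import *
np.set_printoptions(precision=1,suppress=True)
s,d=pickle.load(open("first.pkl","rb"));t,w=d["top"],d["side"]
P=[]
for a,b in [((220.5,227.5),(245,286)),((244,222),(257,268)),((261,278),(303,302.5)),((234,285),(290.5,321))]:
    p,e=tri([ray(t,a),ray(w,b)]);P.append(p);print(p,e)
print([np.linalg.norm(P[i]-P[i-1]) for i in range(4)],sum(P)/4)
C=[plane(t,u,70) for u in [(369,225),(451,209),(465,259),(380,275)]];print(C)
print([np.linalg.norm(C[i]-C[i-1]) for i in range(4)],sum(C)/4)
# oranges inside
hsv=cv2.cvtColor(t["color"],cv2.COLOR_BGR2HSV);m=cv2.inRange(hsv,(0,0,40),(180,70,110))
E
```

```text
[574.9 222.6 107. ] [0.13942964110149741, 0.13942964110158523]
[586.2 172.6 107.3] [1.436330879982081, 1.4363308799821388]
[480.5 144.1  35.5] [4.6155832120829805, 4.6155832120830045]
[465.6 202.5  48.1] [7.441706387719187, 7.441706387719206]
[np.float64(125.844225220061), np.float64(51.304878327436754), np.float64(130.8820119375263), np.float64(61.59315867126383)] [526.8 185.4  74.5]
[array([591.7, -94.2,  70. ]), array([ 629.6, -273.3,   70. ]), array([ 519.5, -300.8,   70. ]), array([ 482.5, -117.8,   70. ])]
[np.float64(111.74927994948854), np.float64(183.0981917940197), np.float64(113.42119911148485), np.float64(186.67410431950574)] [ 555.8 -196.5   70. ]
```

>>> {"method": "apply_moves", "body": {
  "motion": [
    [[0,0,0],0.62,-1],
    [[0,0,0],0.62,-1],
    [[0.5,-0.8,0],0,-1]
  ]
}}

```text
time: 0.45
tcp_pos: [255.5, -595.5, 230.3]
orientation: [0.994, 0.108, -0.0, 0.0]
wrist_force: [-0.0, 0.0, -0.1]
finger_gap: 85.5
grip_force: 0.0
```

```bash
python3 - <<'E'
from workcell import manip
import pickle;from h import *
np.set_printoptions(precision=3,suppress=True)
s=manip.state();print(s["tcp_pos"],s["orientation"],s["joint_positions"])
_,d=pickle.load(open("first.pkl","rb"));t=d["top"]
for n,u,z in [("brush",(440,165),50),("pig",(274,167),40),("oa",(325,164),32),("ob",(377,167),32),("knife",(505,265),5),("knifeh",(545,318),5),("tube",(326,240),11),("tube end",(333,262),5),("varn",(212,160),50)]: print(n,plane(t,u,z))
E
```

```text
[ 255.511 -595.521  230.34 ] [ 0.994  0.108 -0.     0.   ] [-1.322  0.229  1.648 -0.001  1.264  0.032]
brush [ 735.565 -255.286   50.   ]
pig [729.959 120.091  40.   ]
oa [740.819   4.101  32.   ]
ob [ 734.959 -114.963   32.   ]
knife [ 516.249 -406.221    5.   ]
knifeh [ 398.404 -490.304    5.   ]
tube [567.668  -0.375  11.   ]
tube end [518.146 -16.914   5.   ]
varn [741.83  260.249  50.   ]
```

>>> {"method": "apply_moves", "body": {
  "motion": [
    [[0.51,-0.84,0],0,-1],
    [[0.51,-0.84,0],0,-1],
    [[0.51,-0.84,0],0,-1],
    [[0.51,-0.84,0],0,-1],
    [[0.51,-0.84,0],0,-1]
  ]
}}

```text
time: 0.95
tcp_pos: [319.7, -405.4, 230.9]
orientation: [0.994, 0.111, -0.0, -0.0]
wrist_force: [-0.3, -0.3, 1.0]
finger_gap: 85.6
grip_force: 0.0
```

>>> {"method": "apply_moves", "body": {
  "motion": [
    [[0.51,-0.84,0],0,-1],
    [[0.51,-0.84,0],0,-1],
    [[0.51,-0.84,0],0,-1],
    [[0.51,-0.84,0],0,-1],
    [[0.51,-0.84,0],0,-1]
  ]
}}

```text
time: 1.45
tcp_pos: [382.2, -219.2, 231.1]
orientation: [0.994, 0.111, 0.0, -0.0]
wrist_force: [0.6, 0.0, 0.2]
finger_gap: 85.2
grip_force: 0.0
```

>>> {"method": "apply_moves", "body": {
  "motion": [
    [[0.51,-0.84,0],0,-1],
    [[0.51,-0.84,0],0,-1],
    [[0.51,-0.84,0],0,-1],
    [[0.51,-0.84,0],0,-1],
    [[0.51,-0.84,0],0,-1]
  ]
}}

```text
time: 1.95
tcp_pos: [444.6, -32.8, 231.2]
orientation: [0.994, 0.111, 0.0, 0.0]
wrist_force: [1.0, -0.2, 0.7]
finger_gap: 85.7
grip_force: 0.0
```

>>> {"method": "apply_moves", "body": {
  "motion": [
    [[0.51,-0.84,0.2],0,-1],
    [[0.51,-0.84,0.2],0,-1],
    [[0.51,-0.84,0.2],0,-1],
    [[0.51,-0.84,0.2],0,-1],
    [[0.51,-0.84,0],0,-1]
  ]
}}

```text
time: 2.45
tcp_pos: [506.3, 153.5, 197.6]
orientation: [0.994, 0.111, -0.001, 0.0]
wrist_force: [1.0, -0.3, -0.8]
finger_gap: 85.4
grip_force: 0.0
```

>>> {"method": "apply_moves", "body": {
  "motion": [
    [[0.51,-0.84,0],0,-1],
    [[0,0,0],0,-1]
  ]
}}

```text
time: 2.65
tcp_pos: [520.0, 192.6, 198.9]
orientation: [0.994, 0.113, -0.0, -0.001]
wrist_force: [0.3, -0.4, -0.4]
finger_gap: 85.6
grip_force: 0.0
```

```bash
cat > look.py <<'E'
import sys,pickle,cv2;from workcell import manip
s=manip.state();c=manip.camera("wrist");n=sys.argv[1]
pickle.dump((s,c),open(n+".pkl","wb"));cv2.imwrite(f"pics/{n}.png",c["color"]);print(s["time"],s["tcp_pos"],s["orientation"],s["wrist_force"])
E
python3 look.py w1
```

```text
2.65 [519.99864167 192.6126514  198.92503667] [ 9.93598891e-01  1.12964450e-01 -6.75499553e-06 -5.26459951e-04] [ 0.25015272 -0.41162655 -0.43661829]
```

View pics/w1.png

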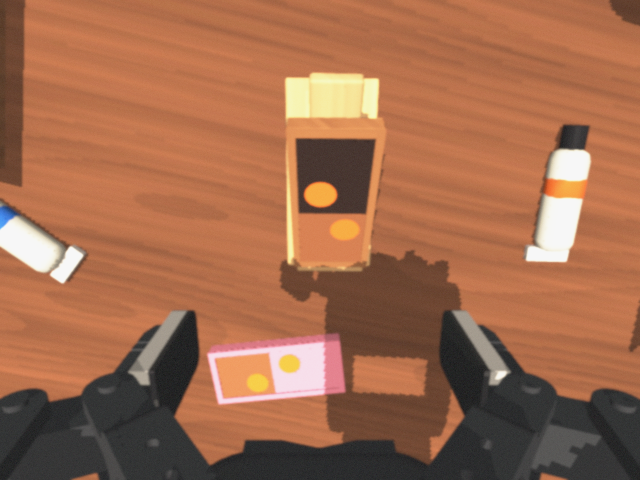

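The wrist view shows the painting nearly aligned with the tool. Its face corners are at about (287,120), (385,119), (370,269) and (291,270).

```bash
python3 - <<'E'
import pickle;from h import *
np.set_printoptions(precision=1,suppress=True)
s,c=pickle.load(open("w1.pkl","rb"));T=wristT(s,c)
P=[plane(c,u,z,T) for u,z in [((287,120),107),((385,119),107),((370,269),47),((291,270),47)]]
print(P,[np.linalg.norm(P[i]-P[i-1]) for i in range(4)]);up=(P[0]+P[1])/2;lo=(P[2]+P[3])/2;d=up-lo
print("face mid",(up+lo)/2,"yaw",np.arctan2(d[1],d[0]),"edge yaw",[np.arctan2(*(P[i]-P[j])[1::-1]) for i,j in((0,3),(1,2))],"tool yaw",2*np.arctan2(*s["orientation"][1::-1]))
# orange blobs, dark area for cross-check
hsv=cv2.cvtColor(c["color"],cv2.COLOR_BGR2HSV);m=cv2.inRange(hsv,(0,0,0),(180,140,70));m[:110]=0;m[225:]=0;m[:,:285]=0;m[:,390:]=0
r=cv2.minAreaRect(cv2.findNonZero(m));print(r)
E
```

```text
[array([583.5, 225.4, 107. ]), array([596. , 173.4, 107. ]), array([487.4, 145.4,  47. ]), array([473.1, 204. ,  47. ])] [np.float64(127.4608220201043), np.float64(53.45998004639729), np.float64(127.16266103854679), np.float64(60.33817484622932)]
face mid [535.  187.1  77. ] yaw 0.22212735583402685 edge yaw [np.float64(0.1915613006627143), np.float64(0.2527856029968478)] tool yaw 0.22641222375563314
((334.4999694824219, 175.49996948242188), (72.99998474121094, 70.99998474121094), 0.0)
```

>>> {"method": "apply_moves", "body": {
  "motion": [
    [[0.49,0.22,0],0,-1],
    [[0,0,0.9],0,-1],
    [[0,0,0.9],0,-1],
    [[0,0,0.9],0,-1],
    [[0,0,0],0,-1]
  ]
}}

```text
time: 3.2
tcp_pos: [535.8, 182.9, 85.4]
orientation: [0.994, 0.11, -0.006, 0.0]
wrist_force: [-1.1, -0.3, 0.1]
finger_gap: 85.8
grip_force: 0.0
```

>>> {"method": "apply_moves", "body": {
  "motion": [
    [[0,0,0.6],0,-1],
    [[0,0,0.48],0,-1],
    [[0,0,0],0,-1]
  ]
}}

```text
time: 3.5
tcp_pos: [539.4, 183.9, 47.2]
orientation: [0.994, 0.11, -0.002, 0.0]
wrist_force: [-0.3, -0.1, -0.7]
finger_gap: 85.5
grip_force: 0.0
```

```bash
python3 look.py w2
```

```text
3.5 [539.35561194 183.88404356  47.227468  ] [ 9.93888200e-01  1.10374897e-01 -1.89630382e-03  1.79129586e-04] [-0.26512082 -0.14088348 -0.68590589]
```

View pics/w2.png

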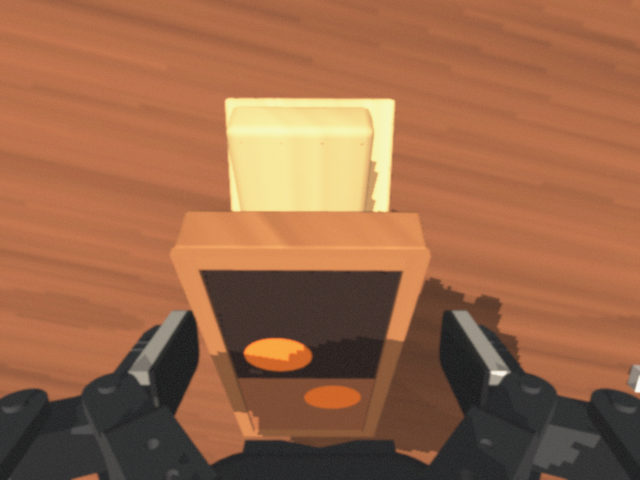

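The painting sits slightly left of the finger centre (301 against 320 px at its upper edge). I'll compute the correction from the face corners at (172,252) and (430,250).

```bash
python3 - <<'E'
import pickle;from h import *
from scipy.spatial.transform import Rotation as R
s,c=pickle.load(open("w2.pkl","rb"));T=wristT(s,c)
for z in(105,107):
    a,b=plane(c,(172,252),z,T),plane(c,(430,250),z,T);print(np.linalg.norm(a-b));m=(a+b)/2
    print(m,R.from_quat(s["orientation"]).inv().apply(m-s["tcp_pos"]))
E
```

```text
56.245154793592334
[583.93828461 198.21809825 105.        ] [ 46.4209215   -4.2069181  -57.94950533]
54.92764469029763
[584.65671938 198.286634   107.        ] [ 47.12926507  -4.11628352 -59.95222359]
```

>>> {"method": "apply_moves", "body": {
  "motion": [
    [[-0.035,-0.1,0],0,-1],
    [[0,0,0],0,1],
    [[0,0,0],0,1],
    [[0,0,0],0,1],
    [[0,0,0],0,1]
  ]
}}

```text
time: 4.05
tcp_pos: [539.3, 188.7, 49.8]
orientation: [0.994, 0.111, 0.001, -0.0]
wrist_force: [-1.5, 1.3, 5.8]
finger_gap: 54.3
grip_force: 63.7
```

>>> {"method": "apply_moves", "body": {
  "motion": [
    [[0,0,0],0,1],
    [[0,0,0],0,1],
    [[0,0,0],0,1],
    [[0,0,0],0,1]
  ]
}}

```text
time: 4.45
tcp_pos: [539.3, 188.7, 49.9]
orientation: [0.994, 0.111, 0.001, -0.0]
wrist_force: [-1.7, 0.4, 5.9]
finger_gap: 54.3
grip_force: 63.7
```

>>> {"method": "apply_moves", "body": {
  "motion": [
    [[0,0,-0.3],0,1],
    [[0,0,-0.8],0,1],
    [[0,0,-0.9],0,1],
    [[0,0,-0.9],0,1],
    [[0,0,-0.9],0,1]
  ]
}}

```text
time: 4.95
tcp_pos: [538.0, 188.4, 201.9]
orientation: [0.994, 0.111, -0.0, 0.0]
wrist_force: [0.2, 0.1, -1.5]
finger_gap: 54.2
grip_force: 63.4
```

>>> {"method": "apply_moves", "body": {
  "motion": [
    [[0,0,-0.7],0,1],
    [[0,0,0],0,1],
    [[0,0,0],0,1]
  ]
}}

```text
time: 5.25
tcp_pos: [538.4, 188.4, 228.6]
orientation: [0.994, 0.111, 0.001, 0.0]
wrist_force: [-0.4, -0.2, -2.3]
finger_gap: 54.1
grip_force: 63.4
```

```bash
python3 look.py w3
```

```text
5.25 [538.36421165 188.42947368 228.5931927 ] [9.93842644e-01 1.10799316e-01 5.57358692e-04 8.32716802e-06] [-0.39070299 -0.15757764 -2.31898057]
```

View pics/w3.png

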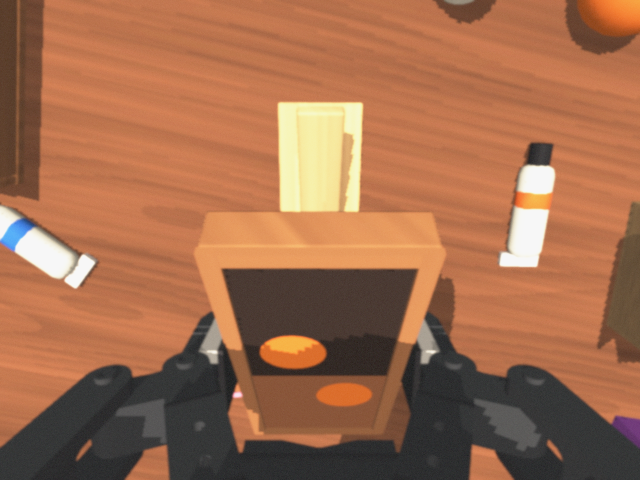

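The painting is held centred, with its tilt unchanged. Next I'll look at the carton from close behind it.

>>> {"method": "apply_moves", "body": {
  "motion": [
    [[-0.31,0.86,0],0,1],
    [[-0.31,0.86,0],0,1],
    [[-0.31,0.86,0],0,1],
    [[-0.31,0.86,0],0,1],
    [[-0.31,0.86,0],0,1]
  ]
}}

```text
time: 5.8
tcp_pos: [514.1, 5.9, 225.3]
orientation: [0.994, 0.111, -0.002, -0.001]
wrist_force: [0.7, -0.7, -0.4]
finger_gap: 54.2
grip_force: 63.5
```

>>> {"method": "apply_moves", "body": {
  "motion": [
    [[-0.31,0.86,0],0,1],
    [[-0.31,0.86,0],0,1],
    [[-0.31,0.86,0],0,1],
    [[-0.31,0.86,0],0,1],
    [[-0.31,0.86,0],0,1]
  ]
}}

```text
time: 6.3
tcp_pos: [491.6, -175.2, 225.4]
orientation: [0.994, 0.111, -0.002, -0.001]
wrist_force: [1.3, 0.4, -1.3]
finger_gap: 54.3
grip_force: 63.5
```

>>> {"method": "apply_moves", "body": {
  "motion": [
    [[-0.31,0.86,0],0,1],
    [[0,0,0],0,1],
    [[0,0,0],0,1]
  ]
}}

```text
time: 6.6
tcp_pos: [487.5, -210.6, 225.7]
orientation: [0.994, 0.11, -0.002, -0.002]
wrist_force: [1.3, 0.4, -0.6]
finger_gap: 54.0
grip_force: 63.6
```

```bash
python3 look.py w4
```

```text
6.6 [ 487.52638145 -210.57966494  225.7130073 ] [ 0.99394917  0.10981545 -0.0016447  -0.00170709] [ 1.27432548  0.44784839 -0.62643418]
```

View pics/w4.png

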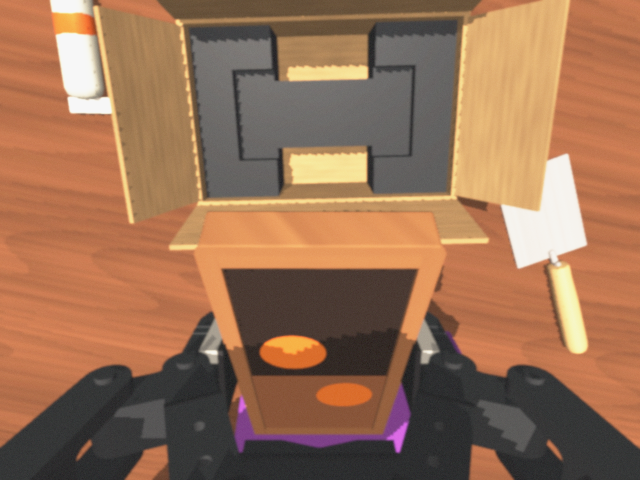

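The wrist view shows the pocket outline corners at about (234,71), (415,67), (411,157) and (241,160), and the rim inner corners at (190,22), (467,15), (455,197) and (201,201). The flap free-edge corners are visible too.

```bash
python3 - <<'E'
import pickle;from h import *
from scipy.optimize import brentq
np.set_printoptions(precision=1,suppress=True)
s,c=pickle.load(open("w4.pkl","rb"));T=wristT(s,c)
def quad(us,z):
    P=[plane(c,u,z,T) for u in us];L=[np.linalg.norm(P[i]-P[i-1]) for i in range(4)]
    yd=(P[0]-P[1]+P[3]-P[2]);xd=P[0]-P[3]+P[1]-P[2]
    print(z,"centre",sum(P)/4,np.array(L),"yaw from y",np.arctan2(-yd[0],yd[1]).round(3),"from x",np.arctan2(xd[1],xd[0]).round(3));return sum(P)/4
quad([(234,71),(415,67),(411,157),(241,160)],57)
quad([(275,80),(371,80),(369,147),(281,150)],45)
quad([(190,22),(467,15),(455,197),(201,201)],70)
C=np.array([554,-196.]);
print("tool yaw",2*np.arctan2(*s["orientation"][1::-1]))
for cy in[.21]:
  X=np.array([np.cos(cy),np.sin(cy)]);Y=np.array([-X[1],X[0]])
  ctr=quad([(234,71),(415,67),(411,157),(241,160)],57)[:2]
  for n,us,ax,h,hz in[("b",[(97,8),(131,222)],Y,94,71.5),("a",[(569,2),(541,210)],-Y,94,71.5),("plain",[(171,248),(488,241)],-X,62,74.5)]:
    for u in us:
      g=lambda th:(plane(c,u,hz+62*np.sin(th),T)[:2]-ctr)@ax-(h-62*np.cos(th))
      try: print(n,u,brentq(g,1.3,2.6))
      except Exception as e: print(n,e,g(1.3),g(2.6))
E
```

```text
57 centre [ 556.3 -199.    57. ] [ 61.8 126.4  62.1 126.4] yaw from y 0.239 from x 0.243
45 centre [ 555.9 -198.3   45. ] [50.5 70.2 48.1 67.5] yaw from y 0.237 from x 0.254
70 centre [ 557.5 -200.5   70. ] [118.8 179.3 119.7 186.3] yaw from y 0.24 from x 0.225
tool yaw 0.2200753683353631
57 centre [ 556.3 -199.    57. ] [ 61.8 126.4  62.1 126.4] yaw from y 0.239 from x 0.243
b (97, 8) 2.0052795333013207
b (131, 222) 1.9363249497133317
a (569, 2) 2.108420566746241
a (541, 210) 2.251309631073693
plain (171, 248) 1.7853130960035342
plain (488, 241) 1.6727878602138042
```

>>> {"method": "apply_moves", "body": {
  "motion": [
    [[0.87,0.02,0],0,1],
    [[0.86,0.02,0],0,1],
    [[0,0,0],-1,1],
    [[0,0,0],-1,1],
    [[0,0,0],-1,1]
  ]
}}

```text
time: 7.15
tcp_pos: [556.6, -194.8, 226.9]
orientation: [0.957, 0.291, -0.001, -0.001]
wrist_force: [0.3, 0.5, -1.2]
finger_gap: 54.0
grip_force: 63.7
```

>>> {"method": "apply_moves", "body": {
  "motion": [
    [[0,0,0],-1,1],
    [[0,0,0],-1,1],
    [[0,0,0],-1,1],
    [[0,0,0],-1,1],
    [[0,0,0],-1,1]
  ]
}}

```text
time: 7.65
tcp_pos: [556.4, -195.0, 227.1]
orientation: [0.828, 0.56, -0.0, -0.001]
wrist_force: [-0.2, 0.0, -0.9]
finger_gap: 54.4
grip_force: 63.7
```

>>> {"method": "apply_moves", "body": {
  "motion": [
    [[0,0,0],-1,1],
    [[0,0,0],-1,1],
    [[0,0,0],-1,1],
    [[0,0,0],-1,1],
    [[0,0,0],-1,1]
  ]
}}

```text
time: 8.15
tcp_pos: [556.4, -194.9, 227.1]
orientation: [0.626, 0.78, -0.0, -0.001]
wrist_force: [-0.5, 0.8, -1.7]
finger_gap: 53.9
grip_force: 63.7
```

>>> {"method": "apply_moves", "body": {
  "motion": [
    [[0,0,0],-0.26,1],
    [[0,0,0],0,1],
    [[0,0,0],0,1]
  ]
}}

```text
time: 8.45
tcp_pos: [556.4, -195.7, 227.5]
orientation: [0.616, 0.788, -0.0, -0.001]
wrist_force: [0.0, -0.5, -1.7]
finger_gap: 54.1
grip_force: 63.7
```

```bash
python3 - <<'E'
from h import *
from workcell import manip
s=manip.state();q=s["orientation"];print(s["tcp_pos"],2*np.arctan2(q[1],q[0]),q,s["joint_positions"])
E
```

```text
[ 556.44923685 -195.73636448  227.52311113] 1.8140021335901895 [ 6.16110546e-01  7.87659470e-01 -2.40043634e-05 -5.94102673e-04] [-5.10198686e-01  1.04419292e-01  1.79462236e+00  1.41864219e-04
  1.24373256e+00 -7.53450148e-01]
```

>>> {"method": "apply_moves", "body": {
  "motion": [
    [[-0.025,-0.03,0.9],0,1],
    [[0,0,0.9],0,1],
    [[0,0,0.9],0,1],
    [[0,0,0.9],0,1],
    [[0,0,0],0,1]
  ]
}}

```text
time: 8.95
tcp_pos: [551.4, -195.5, 77.8]
orientation: [0.616, 0.787, -0.001, -0.006]
wrist_force: [-0.7, 0.5, -1.3]
finger_gap: 54.2
grip_force: 63.6
```

>>> {"method": "apply_moves", "body": {
  "motion": [
    [[0,0,0.3],0,1],
    [[0,0,0.15],0,1],
    [[0,0,0.12],0,1],
    [[0,0,0.12],0,1],
    [[0,0,0.1],0,1]
  ]
}}

```text
time: 9.45
tcp_pos: [556.8, -197.6, 56.2]
orientation: [0.617, 0.787, 0.001, -0.0]
wrist_force: [-7.3, 12.7, 21.7]
finger_gap: 54.2
grip_force: 65.7
```

>>> {"method": "apply_moves", "body": {
  "motion": [
    [[0,0,0.1],0,1],
    [[0,0,0.1],0,1],
    [[0,0,0],0,1]
  ]
}}

```text
time: 9.75
tcp_pos: [558.3, -197.9, 48.8]
orientation: [0.616, 0.787, 0.001, 0.002]
wrist_force: [-1.9, 7.0, 11.6]
finger_gap: 54.2
grip_force: 64.4
```

>>> {"method": "apply_moves", "body": {
  "motion": [
    [[0,0,0.1],0,1],
    [[0,0,0.1],0,1],
    [[0,0,0.1],0,1],
    [[0,0,0],0,1],
    [[0,0,0],0,1]
  ]
}}

```text
time: 10.25
tcp_pos: [558.5, -198.1, 36.4]
orientation: [0.616, 0.788, 0.001, 0.003]
wrist_force: [-0.0, 7.1, 9.6]
finger_gap: 53.8
grip_force: 64.3
```

```bash
python3 look.py w5
```

```text
10.25 [ 558.54751179 -198.06872417   36.40559359] [0.61623982 0.78755274 0.00141585 0.00267466] [-5.66476192e-03  7.13490562e+00  9.55788818e+00]
```

View pics/w5.png

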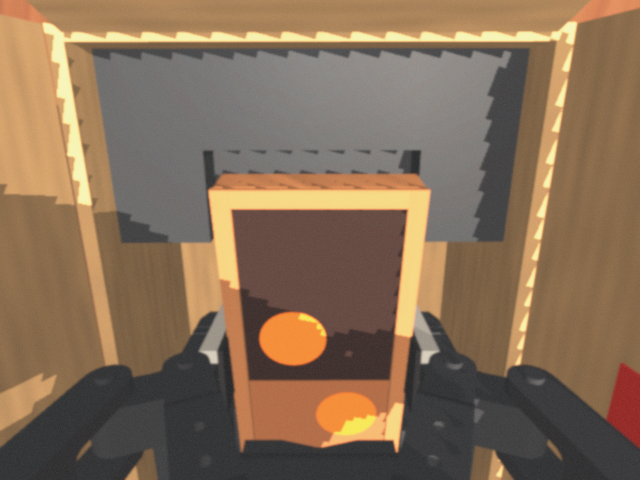

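The painting is nearly level. The pocket walls are at columns 204 and 419 and the painting edges at 210 and 430, so I'll shift about 2.4 mm in −y and finish lowering.

>>> {"method": "apply_moves", "body": {
  "motion": [
    [[0,-0.06,0.06],0,1],
    [[0,0,0.06],0,1],
    [[0,0,0.04],0,1],
    [[0,0,0],0,1],
    [[0,0,0],0,1]
  ]
}}

```text
time: 10.8
tcp_pos: [557.1, -199.0, 30.5]
orientation: [0.616, 0.788, 0.002, 0.004]
wrist_force: [0.8, 6.8, 9.6]
finger_gap: 53.8
grip_force: 64.7
```

```bash
python3 look.py w6; python3 - <<'E'
import pickle;from h import *
s,c=pickle.load(open("w6.pkl","rb"))
g=c["color"];T=wristT(s,c)
# frame (orange wood) mask extent by row
hsv=cv2.cvtColor(g,cv2.COLOR_BGR2HSV);row=g[:, 318].astype(int)
for r in range(140,230,3): print(r,row[r].tolist(),end=" ")
from scipy.spatial.transform import Rotation as R
z=59.;Y=np.array([.971,.238])
for z in(57,59,65): print(z,[proj(c,np.array([556,-199,z])+np.array([-.238*k,.971*k,0]),T).round() for k in(60,64)])
E
```

```text
10.8 [ 557.09305019 -198.96344741   30.45032767] [0.61616193 0.78760841 0.00168073 0.00382582] [0.82888585 6.81588008 9.56222656]
140 [119, 122, 124] 143 [120, 122, 126] 146 [122, 124, 126] 149 [116, 116, 121] 152 [79, 79, 78] 155 [117, 119, 121] 158 [120, 120, 124] 161 [116, 119, 121] 164 [117, 120, 121] 167 [114, 116, 120] 170 [91, 108, 138] 173 [71, 108, 165] 176 [72, 109, 167] 179 [73, 111, 169] 182 [126, 208, 247] 185 [136, 218, 247] 188 [134, 218, 247] 191 [134, 217, 247] 194 [135, 217, 247] 197 [131, 215, 247] 200 [79, 119, 182] 203 [70, 80, 104] 206 [69, 78, 104] 209 [69, 75, 100] 212 [70, 81, 106] 215 [71, 81, 106] 218 [70, 80, 104] 221 [69, 81, 104] 224 [71, 82, 104] 227 [69, 81, 104] 57 [array([315., 167.]), array([315., 153.])]
59 [array([315., 169.]), array([315., 154.])]
65 [array([315., 172.]), array([315., 157.])]
```

>>> {"method": "apply_moves", "body": {
  "motion": [
    [[0.03,0,0.05],0,1],
    [[0,0,0.05],0,1],
    [[0,0,0],0,1],
    [[0,0,0],0,1]
  ]
}}

```text
time: 11.25
tcp_pos: [557.1, -198.6, 26.6]
orientation: [0.616, 0.788, 0.001, 0.005]
wrist_force: [1.7, 4.6, 8.0]
finger_gap: 54.1
grip_force: 65.0
```

```bash
python3 look.py w7; python3 - <<'E'
import pickle;from h import *
s,c=pickle.load(open("w7.pkl","rb"))
row=c["color"][:, 318].astype(int)
for r in range(145,205,2): print(r,row[r].tolist(),end=" ")
E
```

```text
11.25 [ 557.0794674  -198.55506526   26.55930306] [0.61614325 0.78761986 0.00139528 0.0045284 ] [1.71918505 4.57011326 7.97341603]
145 [118, 120, 123] 147 [118, 119, 125] 149 [119, 121, 124] 151 [116, 119, 123] 153 [107, 109, 112] 155 [76, 76, 77] 157 [107, 107, 109] 159 [118, 119, 122] 161 [115, 118, 120] 163 [118, 120, 123] 165 [119, 120, 122] 167 [116, 119, 124] 169 [90, 103, 134] 171 [65, 94, 138] 173 [66, 101, 150] 175 [78, 121, 189] 177 [123, 197, 247] 179 [132, 216, 247] 181 [133, 218, 247] 183 [134, 219, 247] 185 [135, 218, 247] 187 [133, 217, 247] 189 [132, 216, 247] 191 [133, 217, 247] 193 [131, 214, 247] 195 [98, 149, 225] 197 [74, 88, 116] 199 [72, 83, 107] 201 [70, 83, 107] 203 [73, 85, 109]
```

>>> {"method": "apply_moves", "body": {
  "motion": [
    [[0.03,0,0.05],0,1],
    [[0,0,0.05],0,1],
    [[0,0,0],0,1],
    [[0,0,0],0,1]
  ]
}}

```text
time: 11.7
tcp_pos: [557.1, -198.5, 26.5]
orientation: [0.616, 0.788, 0.001, 0.004]
wrist_force: [-8.3, 5.4, 26.9]
finger_gap: 54.4
grip_force: 67.1
```

```bash
python3 look.py w8; python3 - <<'E'
import pickle;from h import *
s,c=pickle.load(open("w8.pkl","rb"))
row=c["color"][:, 318].astype(int)
for r in range(145,205,2): print(r,row[r].tolist(),end=" ")
T=wristT(s,c)
for z in(45,57,59,62): print(z,[proj(c,np.array([556,-199,z])+np.array([-.238*k,.971*k,0]),T).round() for k in(60,64)])
E
```

```text
11.7 [ 557.14843633 -198.54438502   26.47182884] [6.16000310e-01 7.87733077e-01 5.27983175e-04 4.46526967e-03] [-8.34190439  5.357836   26.88062656]
145 [118, 121, 124] 147 [117, 120, 124] 149 [117, 120, 122] 151 [118, 121, 125] 153 [110, 111, 114] 155 [81, 81, 81] 157 [105, 105, 107] 159 [116, 118, 121] 161 [116, 120, 121] 163 [117, 118, 121] 165 [118, 121, 123] 167 [115, 116, 122] 169 [89, 105, 136] 171 [64, 94, 140] 173 [67, 99, 152] 175 [79, 121, 186] 177 [121, 196, 247] 179 [132, 215, 247] 181 [133, 218, 247] 183 [132, 218, 247] 185 [134, 218, 247] 187 [132, 216, 247] 189 [137, 218, 247] 191 [132, 216, 247] 193 [130, 212, 247] 195 [108, 164, 237] 197 [76, 88, 120] 199 [73, 83, 107] 201 [74, 83, 108] 203 [72, 82, 106] 45 [array([315., 165.]), array([315., 151.])]
57 [array([315., 171.]), array([315., 157.])]
59 [array([315., 173.]), array([315., 157.])]
62 [array([314., 175.]), array([314., 159.])]
```

>>> {"method": "apply_moves", "body": {
  "motion": [
    [[0,0,-0.09],0,1],
    [[0,0,0],0,-0.5],
    [[0,0,0],0,-0.5],
    [[0,0,0],0,-0.5],
    [[0,0,0],0,-0.5]
  ]
}}

```text
time: 12.25
tcp_pos: [555.3, -198.0, 24.7]
orientation: [0.616, 0.788, 0.0, 0.003]
wrist_force: [2.3, 0.8, 8.9]
finger_gap: 64.1
grip_force: 1.6
```

```bash
python3 look.py w9; python3 - <<'E'
import pickle;from h import *
s,c=pickle.load(open("w9.pkl","rb"))
row=c["color"][:, 318].astype(int)
for r in range(145,200,2): print(r,row[r].tolist(),end=" ")
E
```

```text
12.25 [ 555.31275566 -197.96105141   24.70219212] [6.16195655e-01 7.87587313e-01 3.19427448e-04 3.00637183e-03] [2.3499331  0.75585901 8.91547124]
145 [107, 109, 112] 147 [106, 109, 111] 149 [107, 108, 111] 151 [105, 107, 111] 153 [106, 108, 112] 155 [105, 109, 112] 157 [101, 99, 103] 159 [89, 89, 92] 161 [103, 104, 106] 163 [107, 107, 110] 165 [106, 108, 110] 167 [103, 106, 109] 169 [105, 107, 110] 171 [102, 105, 111] 173 [77, 96, 129] 175 [60, 91, 137] 177 [59, 87, 133] 179 [67, 106, 164] 181 [109, 177, 244] 183 [122, 196, 247] 185 [119, 199, 247] 187 [120, 198, 247] 189 [122, 200, 247] 191 [121, 199, 247] 193 [117, 195, 247] 195 [120, 198, 247] 197 [120, 195, 247] 199 [92, 145, 222]
```

View pics/w9.png

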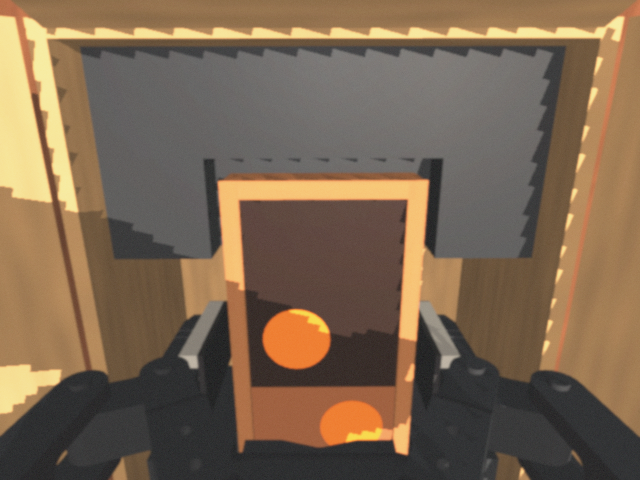

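>>> {"method": "apply_moves", "body": {
  "motion": [
    [[0,0.02,-0.1],0,-0.55],
    [[0,0,-0.1],0,-0.55],
    [[0,0,0],0,-0.55]
  ]
}}

```text
time: 12.6
tcp_pos: [553.1, -196.2, 29.6]
orientation: [0.616, 0.787, -0.0, -0.0]
wrist_force: [-0.2, 0.1, -0.3]
finger_gap: 65.8
grip_force: 0.0
```

>>> {"method": "apply_moves", "body": {
  "motion": [
    [[0,0,-0.2],0,-0.55],
    [[0,0,-0.4],0,-0.55],
    [[0,0,-0.8],0,-0.55]
  ]
}}

```text
time: 12.9
tcp_pos: [551.5, -195.3, 84.3]
orientation: [0.617, 0.787, -0.0, -0.003]
wrist_force: [0.5, -0.5, -0.8]
finger_gap: 66.0
grip_force: 0.0
```

>>> {"method": "apply_moves", "body": {
  "motion": [
    [[0,0,-0.9],0,-0.55],
    [[0,0,-0.9],0,-0.55],
    [[0,0,-0.9],0,-0.55],
    [[0,0,-0.9],0,-0.5],
    [[0,0,0],0,1]
  ]
}}

```text
time: 13.4
tcp_pos: [556.4, -197.9, 238.5]
orientation: [0.616, 0.787, 0.001, 0.007]
wrist_force: [1.1, -0.1, 0.2]
finger_gap: 50.9
grip_force: 0.0
```

```bash
python3 look.py w10; python3 - <<'E'
import pickle;from h import *
from workcell import manip
np.set_printoptions(precision=1,suppress=True)
s,c=pickle.load(open("w10.pkl","rb"));T=wristT(s,c);t=manip.camera("top");pickle.dump(t,open("top2.pkl","wb"));cv2.imwrite("pics/top2.png",t["color"])
for n,cc,TT in(("wrist",c,T),("top",t,None)):
    C=proj(cc,np.array([556,-199,59.]),TT);hsv=cv2.cvtColor(cc["color"],cv2.COLOR_BGR2HSV)
    m=cv2.inRange(hsv,(3,110,60),(16,255,255))
    q=np.array([proj(cc,np.array([556+.971*a-.238*b,-199+.238*a+.971*b,59.]),TT) for a,b in((40,75),(40,-75),(-40,-75),(-40,75))])
    k=np.zeros_like(m);cv2.fillPoly(k,[q.astype(int)],255);m&=k
    cs,_=cv2.findContours(m,cv2.RETR_EXTERNAL,2);b=max(cs,key=cv2.contourArea);box=cv2.boxPoints(cv2.minAreaRect(b))
    P=np.array([plane(cc,u,59.,TT) for u in box]);print(n,C,box.tolist(),P.mean(0),[np.linalg.norm(P[i]-P[i-1]) for i in range(4)],[np.arctan2(*(P[i]-P[i-1])[1::-1]) for i in range(4)])
E
```

```text
13.4 [ 556.44201018 -197.9109324   238.46626768] [0.61637512 0.78742184 0.00105767 0.00688798] [ 1.12380098 -0.08982071  0.23197298]
wrist [315.1 205.1] [[265.0, 128.0], [366.0, 128.0], [366.0, 277.0], [265.0, 277.0]] [ 556.7 -200.2   59. ] [np.float64(121.58821094445037), np.float64(75.90860969796564), np.float64(121.92693884887281), np.float64(85.03216493247817)] [np.float64(1.773595748284773), np.float64(0.24207573734153748), np.float64(-1.293048180526698), np.float64(-2.9036909905548303)]
top [416.6 242.6] [[385.60003662109375, 240.80001831054688], [388.800048828125, 234.4000244140625], [392.00006103515625, 236.00003051757812], [388.800048828125, 242.4000244140625]] [ 564.6 -138.3   59. ] [np.float64(7.790622434083156), np.float64(15.979134277399329), np.float64(7.805050211201852), np.float64(15.970416727541817)] [np.float64(1.1096237885803877), np.float64(-0.45820790302518494), np.float64(-2.0330811346652307), np.float64(2.682483261828099)]
```

The painting's face is measured at (556.7,-200.2) with length 121.7 mm, so it is centred and flat. Next is short flap b.

>>> {"method": "apply_moves", "body": {
  "motion": [
    [[0.93,0,0],0,1],
    [[0.93,0,0],0,1],
    [[0.93,0,0],0,1],
    [[0.93,0,0],0,1],
    [[0,0,0],0,1]
  ]
}}

```text
time: 14.0
tcp_pos: [515.5, -48.2, 227.7]
orientation: [0.615, 0.789, -0.0, -0.002]
wrist_force: [-0.5, -1.1, -0.2]
finger_gap: -0.2
grip_force: 0.0
```

>>> {"method": "apply_moves", "body": {
  "motion": [
    [[0,0,0.85],0,1],
    [[0,0,0.85],0,1],
    [[0,0,0.85],0,1],
    [[0,0,0.8],0,1],
    [[0,0,0],0,1]
  ]
}}

```text
time: 14.5
tcp_pos: [512.9, -51.1, 89.5]
orientation: [0.617, 0.787, -0.003, -0.006]
wrist_force: [-0.7, 0.9, -0.9]
finger_gap: -0.4
grip_force: 0.0
```

```bash
cat > uv.py <<'E'
from h import *
from workcell import manip
s=manip.state();q=s["orientation"];p=s["tcp_pos"]-[556,-199,0];X=np.array([.971,.238]);Y=np.array([-.238,.971])
print("t",round(s["time"],2),"u(carton y)",(p[:2]@Y).round(1),"v(carton x)",(p[:2]@X).round(1),"z",p[2].round(1),"yaw",round(2*np.arctan2(q[1],q[0]),3),s["wrist_force"].round(1),s["finger_gap"].round(1),"q6",s["joint_positions"][5].round(2))
E
python3 uv.py
```

```text
Traceback (most recent call last):
  File "uv.py", line 4, in <module>
    print("t",round(s["time"],2),"u(carton y)",(p[:2]@Y).round(1),"v(carton x)",(p[:2]@X).round(1),"z",p[2].round(1),"yaw",round(2*np.arctan2(q[1],q[0]),3),s["wrist_force"].round(1),s["finger_gap"].round(1),"q6",s["joint_positions"][5].round(2))
                                                                                                                                                                                      ^^^^^^^^^^^^^^^^^^^^^
AttributeError: 'float' object has no attribute 'round'
```

>>> {"method": "apply_moves", "body": {
  "motion": [
    [[-0.6,0.1,-0.15],0,1],
    [[-0.62,0,0],0,1],
    [[-0.25,0,0],0,1],
    [[-0.25,0,0],0,1],
    [[-0.2,0,0.05],0,1]
  ]
}}

```text
time: 15.0
tcp_pos: [540.3, -126.0, 100.3]
orientation: [0.616, 0.787, 0.0, 0.0]
wrist_force: [-0.4, 0.8, -0.2]
finger_gap: 0.0
grip_force: 0.4
```

>>> {"method": "apply_moves", "body": {
  "motion": [
    [[-0.2,0,0.08],0,1],
    [[-0.25,0,0.2],0,1],
    [[-0.12,0,0.2],0,1],
    [[0,0,0],0,1]
  ]
}}

```text
time: 15.4
tcp_pos: [544.7, -147.9, 78.7]
orientation: [0.617, 0.787, -0.0, -0.001]
wrist_force: [0.0, 0.3, -0.5]
finger_gap: -0.3
grip_force: 0.0
```

```bash
sed -i 's/s\["finger_gap"\].round(1)/s["finger_gap"]/' uv.py; python3 uv.py
```

```text
t 15.4 u(carton y) 52.3 v(carton x) 1.2 z 78.7 yaw 1.813 [ 0.   0.3 -0.5] -0.275326352772752 q6 -0.69
```

Press down to flat.

>>> {"method": "apply_moves", "body": {
  "motion": [
    [[0,0,0.1],0,1],
    [[0,0,0.06],0,1],
    [[0,0,0.04],0,1],
    [[0,0,0],0,1]
  ]
}}

```text
time: 15.8
tcp_pos: [545.6, -147.4, 73.0]
orientation: [0.616, 0.788, -0.0, -0.0]
wrist_force: [-0.5, 0.2, 3.2]
finger_gap: 0.3
grip_force: 1.5
```

```bash
python3 uv.py
```

```text
t 15.8 u(carton y) 52.5 v(carton x) 2.2 z 73.0 yaw 1.814 [-0.5  0.2  3.2] 0.2652820400245112 q6 -0.69
```

>>> {"method": "apply_moves", "body": {
  "motion": [
    [[0,0,-0.9],0,1],
    [[0,0,-0.9],0,1],
    [[0,0,-0.3],0,1],
    [[-0.9,-0.04,0],0,1],
    [[-0.9,0,0],0,1]
  ]
}}

```text
time: 16.3
tcp_pos: [561.5, -217.7, 156.8]
orientation: [0.616, 0.788, 0.0, 0.001]
wrist_force: [0.4, 0.2, -0.5]
finger_gap: -0.2
grip_force: 0.0
```

>>> {"method": "apply_moves", "body": {
  "motion": [
    [[-0.9,0,0],0,1],
    [[-0.9,0,0],0,1],
    [[-0.9,0,0],0,1],
    [[-0.8,0,0],0,1],
    [[0,0,0],0,1]
  ]
}}

```text
time: 16.8
tcp_pos: [594.7, -357.3, 155.2]
orientation: [0.618, 0.786, -0.0, 0.0]
wrist_force: [0.9, 0.2, 0.6]
finger_gap: 0.1
grip_force: 0.0
```

```bash
python3 uv.py
```

```text
t 16.8 u(carton y) -163.0 v(carton x) -0.1 z 155.2 yaw 1.81 [0.9 0.2 0.6] 0.10626616052343754 q6 -0.93
```

>>> {"method": "apply_moves", "body": {
  "motion": [
    [[0,0,0.7],0,1],
    [[0,0,0.7],0,1],
    [[0,0,0],0,1],
    [[0.72,0,0],0,1],
    [[0.72,0,0],0,1]
  ]
}}

```text
time: 17.3
tcp_pos: [581.3, -297.9, 101.6]
orientation: [0.617, 0.787, -0.0, 0.001]
wrist_force: [0.5, -1.2, -0.8]
finger_gap: 0.2
grip_force: 0.9
```

>>> {"method": "apply_moves", "body": {
  "motion": [
    [[0.25,0,0],0,1],
    [[0.25,0,0],0,1],
    [[0.2,0,0.05],0,1],
    [[0.2,0,0.08],0,1],
    [[0.25,0,0.2],0,1]
  ]
}}

```text
time: 17.8
tcp_pos: [570.6, -253.6, 88.0]
orientation: [0.617, 0.787, 0.0, 0.001]
wrist_force: [-0.3, -1.4, 0.9]
finger_gap: -0.0
grip_force: 0.3
```

>>> {"method": "apply_moves", "body": {
  "motion": [
    [[0.12,0,0.15],0,1],
    [[0,0,0],0,1]
  ]
}}

```text
time: 18.0
tcp_pos: [567.6, -247.1, 79.2]
orientation: [0.616, 0.788, -0.0, -0.002]
wrist_force: [0.0, 1.5, 0.2]
finger_gap: -0.1
grip_force: 0.0
```

```bash
python3 uv.py
```

```text
t 18.0 u(carton y) -49.4 v(carton x) -0.2 z 79.2 yaw 1.814 [0.  1.5 0.2] -0.07072884396261363 q6 -0.82
```

>>> {"method": "apply_moves", "body": {
  "motion": [
    [[-0.05,0,0.1],0,1],
    [[0,0,0.06],0,1],
    [[0,0,0.04],0,1],
    [[0,0,0],0,1]
  ]
}}

```text
time: 18.4
tcp_pos: [569.4, -250.8, 73.3]
orientation: [0.617, 0.787, -0.0, 0.0]
wrist_force: [0.9, -0.4, 0.2]
finger_gap: 0.2
grip_force: 0.0
```

```bash
python3 uv.py
```

```text
t 18.4 u(carton y) -53.5 v(carton x) 0.7 z 73.3 yaw 1.813 [ 0.9 -0.4  0.2] 0.1924836580954922 q6 -0.82
```

>>> {"method": "apply_moves", "body": {
  "motion": [
    [[0,0,0.05],0,1],
    [[0,0,0],0,1]
  ]
}}

```text
time: 18.6
tcp_pos: [569.6, -250.9, 73.0]
orientation: [0.616, 0.787, -0.0, 0.0]
wrist_force: [-2.3, 1.3, 6.3]
finger_gap: -0.2
grip_force: 3.3
```

>>> {"method": "apply_moves", "body": {
  "motion": [
    [[0,0,-0.9],0,1],
    [[0,0,-0.9],0,1],
    [[0,0,-0.7],0,1],
    [[0.45,-0.92,0],0,1],
    [[0.45,-0.92,0],0,1]
  ]
}}

```text
time: 19.1
tcp_pos: [489.5, -233.8, 173.0]
orientation: [0.616, 0.788, -0.0, 0.002]
wrist_force: [-0.5, 0.2, -0.3]
finger_gap: 0.0
grip_force: 0.0
```

>>> {"method": "apply_moves", "body": {
  "motion": [
    [[0.45,-0.92,0],0,1],
    [[0,0,0],0,1],
    [[0,0,0],0,1]
  ]
}}

```text
time: 19.4
tcp_pos: [448.8, -224.6, 171.5]
orientation: [0.617, 0.787, 0.0, 0.001]
wrist_force: [0.6, -0.4, 0.6]
finger_gap: 0.5
grip_force: 0.0
```

```bash
python3 uv.py; python3 - <<'E'
from h import *
from workcell import manip
c=manip.camera("side");t=manip.camera("top")
f=lambda im,x,y,W,H,k:cv2.resize(im[y:y+H,x:x+W],(W*k,H*k),interpolation=cv2.INTER_CUBIC)
cv2.imwrite("pics/chk.png",np.vstack([f(c["color"],270,110,190,75,4),f(t["color"],330,185,190,75,4)]))
E
```

```text
t 19.4 u(carton y) 0.6 v(carton x) -110.2 z 171.5 yaw 1.812 [ 0.6 -0.4  0.6] 0.482887683991635 q6 -0.91
```

View pics/chk.png

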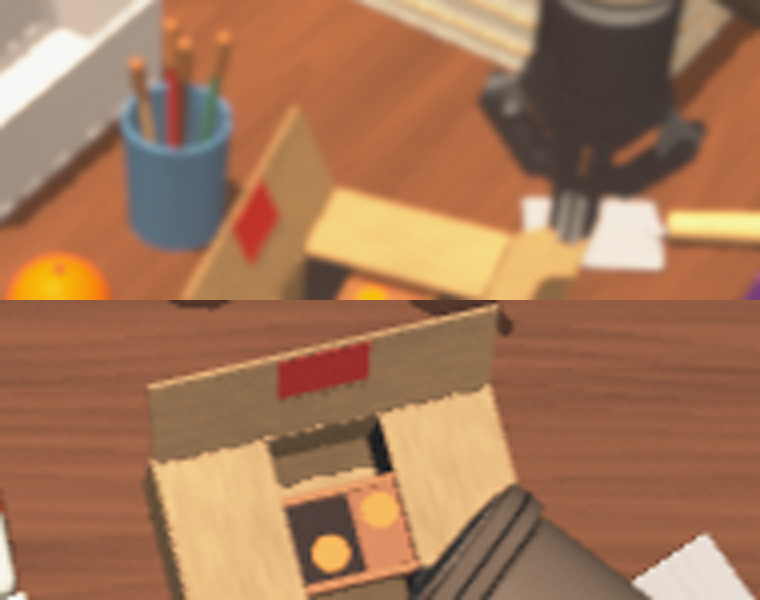

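The check picture shows both short flaps flat over the painting and the tab flap still open. Next is the plain flap.

>>> {"method": "apply_moves", "body": {
  "motion": [
    [[0,0,0.7],0,1],
    [[0,0,0.7],0,1],
    [[0,0,0],0,1],
    [[0,0.43,0],0,1],
    [[0,0.43,0],0,1]
  ]
}}

```text
time: 20.0
tcp_pos: [484.3, -217.1, 116.6]
orientation: [0.617, 0.787, 0.0, 0.001]
wrist_force: [-0.3, -0.0, 0.9]
finger_gap: -0.4
grip_force: 0.0
```

>>> {"method": "apply_moves", "body": {
  "motion": [
    [[0,0.25,0],0,1],
    [[0,0.25,0],0,1],
    [[0,0.2,0.15],0,1],
    [[0,0.2,0.15],0,1],
    [[0,0.25,0.3],0,1]
  ]
}}

```text
time: 20.5
tcp_pos: [528.0, -205.4, 91.4]
orientation: [0.616, 0.787, 0.0, 0.001]
wrist_force: [0.8, -0.5, 0.8]
finger_gap: 0.1
grip_force: 0.0
```

>>> {"method": "apply_moves", "body": {
  "motion": [
    [[0,0.12,0.15],0,1],
    [[0,0,0],0,1]
  ]
}}

```text
time: 20.7
tcp_pos: [531.3, -203.5, 83.7]
orientation: [0.616, 0.788, -0.0, -0.002]
wrist_force: [0.7, -0.0, -0.2]
finger_gap: 0.1
grip_force: 0.0
```

```bash
python3 uv.py; python3 - <<'E'
import pickle
from h import *
from scipy.optimize import brentq
t=pickle.load(open("top2.pkl","rb"));X=np.array([.971,.238])
for u in((367.5,206.2),(455,186.5)):
    g=lambda th:(plane(t,u,74.5+62*np.sin(th))[:2]-[556,-199])@X-(62-62*np.cos(th))
    print(g(1.4),g(2.5),brentq(g,1.4,2.5))
E
```

```text
t 20.7 u(carton y) 1.5 v(carton x) -25.0 z 83.7 yaw 1.814 [ 0.7 -0.  -0.2] 0.0730575719086664 q6 -0.79
35.67298124216445 -19.38745041988328 2.0068440674520334
35.25080417336786 -19.818440761388644 1.9984895274761751
```

>>> {"method": "apply_moves", "body": {
  "motion": [
    [[0,0,0.1],0,1],
    [[0,0,0.06],0,1],
    [[0,0,0.05],0,1],
    [[0,0,0],0,1]
  ]
}}

```text
time: 21.1
tcp_pos: [531.6, -204.2, 76.8]
orientation: [0.617, 0.787, -0.0, -0.0]
wrist_force: [0.1, -1.2, -0.6]
finger_gap: 0.2
grip_force: 0.0
```

```bash
python3 uv.py
```

```text
t 21.1 u(carton y) 0.8 v(carton x) -24.9 z 76.8 yaw 1.813 [ 0.1 -1.2 -0.6] 0.16466999799152815 q6 -0.79
```

>>> {"method": "apply_moves", "body": {
  "motion": [
    [[0,0,0.06],0,1],
    [[0,0,0],0,1],
    [[0,0,-0.9],0,1],
    [[0,0,-0.9],0,1],
    [[0,0,-0.6],0,1]
  ]
}}

```text
time: 21.6
tcp_pos: [532.8, -204.7, 173.4]
orientation: [0.616, 0.787, 0.0, 0.002]
wrist_force: [-0.6, -1.0, 0.7]
finger_gap: -0.1
grip_force: 0.0
```

```bash
python3 uv.py; python3 - <<'E'
from h import *
from workcell import manip
c=manip.camera("side");cv2.imwrite("pics/side3.png",c["color"])
# plain flap edge visible? compare expected flat edge pixels
X=np.array([.971,.238]);Y=np.array([-.238,.971])
for b in(-90,0,90): print(proj(c,np.r_[np.array([556,-199])+Y*b,76]))
t=manip.camera("top");cv2.imwrite("pics/top3.png",t["color"])
E
```

```text
t 21.6 u(carton y) 0.0 v(carton x) -23.9 z 173.4 yaw 1.813 [-0.6 -1.   0.7] -0.06297111606269165 q6 -0.79
[375.54339893 162.22673963]
[363.87766662 185.06275894]
[351.31324305 209.65799323]
```

>>> {"method": "apply_moves", "body": {
  "motion": [
    [[0.1,0.92,0],0,1],
    [[0.1,0.92,0],0,1],
    [[0.05,0.92,0],0,1],
    [[0,0.92,0],0,1],
    [[0,0,0],0,1]
  ]
}}

```text
time: 22.2
tcp_pos: [674.7, -157.5, 168.1]
orientation: [0.615, 0.788, 0.0, -0.001]
wrist_force: [-0.1, -0.2, -1.0]
finger_gap: 0.0
grip_force: 0.0
```

```bash
python3 uv.py; python3 - <<'E'
from h import *
from workcell import manip
s=manip.state();c=manip.camera("top");g=c["color"]
# red tab / dark interior: is any foam/painting colour still seen on the plain half?
X=np.array([.971,.238]);Y=np.array([-.238,.971])
for a in(-50,-30,-10,-3,4,10,25):
  print(a,[g[tuple(proj(c,np.r_[np.array([556,-199])+X*a+Y*b,76]).round().astype(int)[::-1])].tolist() for b in(-60,-15,0,15,60)])
E
```

```text
t 22.2 u(carton y) 12.1 v(carton x) 125.2 z 168.1 yaw 1.816 [-0.1 -0.2 -1. ] 0.01267387800301033 q6 -0.62
-50 [[82, 114, 147], [128, 185, 231], [128, 185, 231], [79, 111, 145], [92, 113, 137]]
-30 [[80, 111, 144], [80, 118, 181], [59, 85, 131], [70, 84, 101], [94, 114, 139]]
-10 [[77, 108, 139], [102, 145, 224], [55, 64, 76], [90, 108, 131], [92, 112, 138]]
-3 [[77, 108, 141], [92, 173, 243], [71, 85, 103], [90, 109, 133], [94, 114, 140]]
4 [[75, 107, 139], [59, 107, 206], [78, 94, 114], [90, 110, 133], [93, 113, 138]]
10 [[75, 106, 136], [55, 95, 177], [79, 96, 116], [91, 111, 135], [93, 113, 139]]
25 [[76, 106, 137], [66, 79, 96], [89, 108, 131], [93, 112, 137], [93, 114, 139]]
```

```bash
python3 - <<'E'
from h import *
from workcell import manip
import pickle
X=np.array([.971,.238]);Y=np.array([-.238,.971]);C=np.array([556,-199])
def ch(p):
    b,g,r=map(int,p);h,s,v=cv2.cvtColor(np.uint8([[p]]),cv2.COLOR_BGR2HSV)[0,0]
    if v<85 and s<90: return '#'
    if s<90: return '.'
    if h<=10: return 't'
    if h<=13: return 'p' 
    return 'C' if v>190 else 'c'
t=pickle.load(open("top2.pkl","rb"))
for nm,g in(("before",t["color"]),("after",cv2.imread("pics/top3.png"))):
  print(nm)
  for a in range(110,-141,-10):
    print("%5d "%a,"".join(ch(g[tuple(proj(t,np.r_[C+X*a+Y*b,76]).round().astype(int)[::-1])]) for b in range(120,-121,-5)))
E
```

```text
before
  110  tttttttttttttttttttttttttttttt.......#...........
  100  ttttttpCCCCCCCCCCCCCCCCCCcCc#......#.............
   90  ttttttpcccccccccccccttttttt.......#..............
   80  ttttttccccccccccccccttttt...#...##...............
   70  ttttttccccccccccccccccc...#...####...............
   60  tpccppccccccccccccccc...#..cc########............
   50  tCcccc#.#...#.#..cc...#.......###.######.........
   40  tCcccc..................#.......####..###........
   30  tCcccc................##............##.####......
   20  tCcccc......pp..#...#.................########...
   10  tCcccc.........#..#######..............#########.
    0  tCcccc.....###.##.........................CcCcc##
  -10  tpcccc......p#.............................cCCc##
  -20  tpcccc....#..................................####
  -30  tpcccc..##........................#...........#..
  -40  tpcccc#............................##...........#
  -50  tCcc................................##...........
  -60  tt...................................#####...#..t
  -70  #....................................###...#..ptt
  -80  ...
[... 1176 characters left out ...]
...#####........
  -30  tttpcCCCCCc###..#........##...........####......#
  -40  tttpcCCCCCCCc#.........................cCC######.
  -50  tttpcCCCCCc#.............................cC####..
  -60  tttpcCcc........................##.........##....
  -70  ttttp#............................#...........#..
  -80  tttp...............................##....#..#...t
  -90  t#.................................###........ttt
 -100  ...................................##.......ptttt
 -110  ..................................#...#..cccctttt
 -120  .................................#..#..pttttttttt
 -130  ................................##...pptttttttttt
 -140  ...............................ttpptttttttttttttt
```

The map shows the plain flap still open. It had been pushed out to about 2.6 rad, with its edge near v = −115, so my finger came down on its inner side. I'll go back and take it from farther out.

>>> {"method": "apply_moves", "body": {
  "motion": [
    [[0,-0.96,0],0,1],
    [[0,-0.96,0],0,1],
    [[-0.1,-0.96,0],0,1],
    [[-0.1,-0.96,0],0,1],
    [[0,-0.96,0],0,1]
  ]
}}

```text
time: 22.75
tcp_pos: [485.0, -213.3, 169.5]
orientation: [0.617, 0.787, -0.0, -0.001]
wrist_force: [0.1, -0.5, 1.0]
finger_gap: -0.1
grip_force: 0.0
```

>>> {"method": "apply_moves", "body": {
  "motion": [
    [[0,-0.96,0],0,1],
    [[0,-0.96,0],0,1],
    [[0,0,0],0,1],
    [[0,0,0],0,1]
  ]
}}

```text
time: 23.15
tcp_pos: [412.1, -231.4, 170.0]
orientation: [0.617, 0.787, 0.0, -0.0]
wrist_force: [1.5, 0.2, -0.2]
finger_gap: -0.1
grip_force: 0.0
```

```bash
python3 uv.py; python3 look.py w11; python3 - <<'E'
import pickle;from h import *
s,c=pickle.load(open("w11.pkl","rb"));T=wristT(s,c);g=c["color"]
X=np.array([.971,.238]);Y=np.array([-.238,.971]);C=np.array([556,-199])
def ch(p):
    h,sa,v=cv2.cvtColor(np.uint8([[p]]),cv2.COLOR_BGR2HSV)[0,0]
    if h>125 and h<165 and sa>60:return 'V'
    if v<85 and sa<110: return '#'
    if sa<90: return '.'
    if h<=10: return 't'
    return 'p' if h<=13 else ('C' if v>190 else 'c')
for r in range(0,480,16): print("%3d "%r,"".join(ch(g[r,x]) for x in range(0,640,10)))
for th in(1.7,2.15,2.6):
  print(th,[proj(c,np.r_[C+X*(-62+62*np.cos(th))+Y*b,74.5+62*np.sin(th)],T).round() for b in(94,0)])
print("hinge",[proj(c,np.r_[C+X*(-62)+Y*b,74.5],T).round() for b in(94,0)])
t=pickle.load(open("first.pkl","rb"))[1]["top"];print([plane(t,u,60)[:2].round() for u in((407,327),(500,327),(503,388))])
E
```

```text
t 23.15 u(carton y) 2.8 v(carton x) -147.5 z 170.0 yaw 1.811 [ 1.5  0.2 -0.2] -0.07259366040729608 q6 -0.97
23.15 [ 412.06394561 -231.35795322  170.02573972] [ 6.17360458e-01  7.86680390e-01  9.86493858e-05 -1.42051865e-04] [ 1.48009934  0.23849809 -0.15864327]
  0  ptttttttttptttttptttpttpttttpttttptttttpttttpttttttttptttttttttt
 16  tpttttttttptttttttptpttptttttttttpttttptpptppttttptpttptttttpptt
 32  tttttttttpttpttpttttttttppptttpttttttttptttptttpttttpptttpttpttt
 48  tpttpptttptpttpptttttppttptptptttptttpttttpptppttttttpttpttttttt
 64  pppttptttptptptppptttptttptpttptpttpttttttpttpttpttttptppttttttt
 80  tpttttptpptttptpptttptptttttttptttpttptpCCCCCCCCCCCCCCCCCCCCCCCC
 96  tttttVVVVVVVVVttpppttttptttttttptptttttpCCCCCCCCcCCCCCCCCCCCCCCC
112  pppttVVVVVVVVVVVVVVVVVttpttttptttppptttcCCCCCCCCcCCCCCCCCCCCCCCC
128  pttttVVVVVVVVVVVVVVVVVVVVVVVVtpttttptptcCCCCCCCCCCCCCCCCCCCCCCCC
144  ttpptVVVVVVVVVVVVVVVVVVVVVVVctttttttpptcCCCCCCCCCCCCCCCCCCCCCCCC
160  tttttVVVVVVVVVVVVVVVVVVVVVVVtttttttptttcCCCCCCCCCCCCCCCCCCCCCCCC
176  tptptVVVVVVVVVVVVVVVVVVVVVVVpptttppppptcCCCCCCCCCCCCCCCCCCCCCCC
[... 822 characters left out ...]
cCCCCCCCCCCCCCCCCCp
384  tptptttVVVVVVVVVV###############################ttptttttttpttptt
400  ttpttttptttttt#####################################tttttttpptttt
416  tttpptptptt#########t###########t###########t#########tttttttttp
432  tpptpttt##########pt############t############pt##########ttttttt
448  tpttt###########################c###########################tttp
464  tt#############################################################t
1.7 [array([513.,  67.]), array([485., 285.])]
2.15 [array([441.,  69.]), array([424., 276.])]
2.6 [array([388.,  73.]), array([379., 262.])]
hinge [array([477.,  77.]), array([459., 243.])]
[array([ 373., -176.]), array([ 376., -373.]), array([ 250., -375.])]
```

>>> {"method": "apply_moves", "body": {
  "motion": [
    [[-0.05,0,0.7],0,1],
    [[0,0,0.7],0,1],
    [[0,0,0.65],0,1],
    [[0,0,0],0,1]
  ]
}}

```text
time: 23.6
tcp_pos: [412.2, -231.0, 84.7]
orientation: [0.616, 0.788, 0.0, -0.004]
wrist_force: [0.0, 0.5, -0.2]
finger_gap: -0.0
grip_force: 0.0
```

>>> {"method": "apply_moves", "body": {
  "motion": [
    [[0,0.6,0],0,1],
    [[0,0.5,-0.25],0,1],
    [[0,0.4,-0.3],0,1],
    [[0,0.3,-0.1],0,1],
    [[0,0,0],0,1]
  ]
}}

```text
time: 24.1
tcp_pos: [486.1, -216.2, 116.3]
orientation: [0.616, 0.788, 0.0, 0.002]
wrist_force: [0.1, -0.4, 0.8]
finger_gap: -0.0
grip_force: 0.0
```

```bash
python3 uv.py; cat > fl.py <<'E'
import sys;from h import *
from workcell import manip
import subprocess,pickle
subprocess.run(["python3","look.py",sys.argv[1]],capture_output=True)
s,c=pickle.load(open(sys.argv[1]+".pkl","rb"));T=wristT(s,c);g=c["color"]
X=np.array([.971,.238]);Y=np.array([-.238,.971]);C=np.array([556,-199])
def ch(p):
    h,sa,v=cv2.cvtColor(np.uint8([[p]]),cv2.COLOR_BGR2HSV)[0,0]
    if h>125 and h<165 and sa>60:return 'V'
    if (h<4 or h>172) and sa>170:return 'R'
    if v<85 and sa<110: return '#'
    if sa<90: return '.'
    if h<=10: return 't'
    return 'p' if h<=13 else ('C' if v>190 else 'c')
for r in range(0,480,24): print("%3d "%r,"".join(ch(g[r,x]) for x in range(0,640,10)))
for sg in(-1,1):
 for th in(0,.5,1,1.5,2,2.6):
  print(sg,th,[proj(c,np.r_[C+sg*X*(62-62*np.cos(th))+Y*b,74.5+62*np.sin(th)],T).round().tolist() for b in(94,0)])
E
python3 fl.py w12
```

```text
t 24.1 u(carton y) -0.1 v(carton x) -71.9 z 116.3 yaw 1.815 [ 0.1 -0.4  0.8] -0.011181007222071165 q6 -0.85
  0  tttttttptpppttttpttpttttttttptttttttttppttpttpptttpppttttptttptt
 24  tttttpttttpptttppptpttttttptptttptptttptttttttttttppttttttttpptt
 48  tttttppptpttptptppttttttttttptttttptpcCptttptttptttpttttptpttttt
 72  ttttpppttpttttttpttttptpttttptpttpccccCCCCCCCCCCCCCCCCCCCCCCCCCC
 96  VVttttttpttttpttpttttptttttpttttptccccCCCCCCCCCCCCCCCCCCCCCCCCCc
120  VVVVVVVVVVVVVtttppptttptttttttpttpccccCCCCCCCCCCCCCCCCCCCCCCCCCp
144  VVVVVVVVVVVVVVVttpttttttptpttpppptccccCCCCCCCCCCCCCCCCCCCCCCCCcc
168  VVVVVVVVVVVVVVVttttttttttttttpptttccccCCCCCCCCCCCCCCCCCCCCCCCCpc
192  VVVVVVVVVVVVVVVttttpttttttttpttttpccccCCCCCCCCCCCCCCCCCCCCCCCccc
216  VVVVVVVVVVVVVVVptptpttttttttttptttccccCc#pp.......tppccccccccpcc
240  VVVVVVVVVVVVVVctttpttptttttttttpttcccCCc#CtCCCC....Ccccccccccccc
264  VVVVVVVVVVVVVVtpttppttttttptttppttcccCcc#C.p....#.#CcccccccCpccc
288  RVVVVVVVVVVVVVpppttptpttptttptttttcccC##pCppppCCCCpp#ccccccccccc
312  RVVVVVVVVVVVVVttttppttpptptpp#..#.##cC##pCppppCCCpC#####cccccccc
336  RcVVVVV
[... 157 characters left out ...]
########################CCCCCCCCCccccccc
408  VVVVVVVVVVVV####################t#########.#########cCCCCccccccc
432  VVVVVVVV##########tp###########..############pt##########ccccccc
456  VVVV#########################################################ccc
-1 0 [[493.0, 62.0], [467.0, 272.0]]
-1 0.5 [[506.0, 53.0], [474.0, 300.0]]
-1 1 [[467.0, 44.0], [438.0, 328.0]]
-1 1.5 [[372.0, 39.0], [360.0, 343.0]]
-1 2 [[263.0, 41.0], [273.0, 334.0]]
-1 2.6 [[191.0, 51.0], [212.0, 302.0]]
1 0 [[493.0, 62.0], [467.0, 272.0]]
1 0.5 [[550.0, 53.0], [510.0, 300.0]]
1 1 [[661.0, 45.0], [596.0, 328.0]]
1 1.5 [[796.0, 41.0], [699.0, 343.0]]
1 2 [[880.0, 44.0], [771.0, 335.0]]
1 2.6 [[868.0, 54.0], [775.0, 303.0]]
```

The plain flap now follows the finger (θ≈1.5), so I'll continue.

>>> {"method": "apply_moves", "body": {
  "motion": [
    [[0,0.2,0],0,1],
    [[0,0.22,0],0,1],
    [[0,0.2,0.15],0,1],
    [[0,0.2,0.15],0,1],
    [[0,0.25,0.3],0,1]
  ]
}}

```text
time: 24.65
tcp_pos: [526.1, -205.9, 90.4]
orientation: [0.616, 0.787, -0.0, 0.0]
wrist_force: [-1.2, 0.1, 0.5]
finger_gap: 0.0
grip_force: 0.4
```

>>> {"method": "apply_moves", "body": {
  "motion": [
    [[0,0.1,0.2],0,1],
    [[0,0,0.1],0,1],
    [[0,0,0.06],0,1],
    [[0,0,0.04],0,1],
    [[0,0,0],0,1]
  ]
}}

```text
time: 25.15
tcp_pos: [529.1, -204.4, 76.0]
orientation: [0.617, 0.787, 0.0, -0.001]
wrist_force: [-2.5, 3.3, 7.8]
finger_gap: 0.3
grip_force: 3.6
```

```bash
python3 uv.py;python3 fl.py w13
```

```text
t 25.15 u(carton y) 1.1 v(carton x) -27.4 z 76.0 yaw 1.813 [-2.5  3.3  7.8] 0.31743991980304437 q6 -0.79
  0  ttttptptptttttpttppptttttttptptttttpptptptttptpttttttttttttptttt
 24  ttttptpttttttttttpttttttptpttpttpttttttttttttttttppptttttttttttt
 48  ttttptttpttttttpttttpppppppCCCpppCCCCCCCCCCCCCCCCCCCCCCCCCCCpccc
 72  ttttpttptttpttpttttpppCCCCCCCCCCCCCCCCCCCCCCCCCCCCCCCCCCCCCccccc
 96  tttpptttttptpptpttttttCCCCCCCCCCCCCCCCCCCCCCCCCCCCCCCCCCCCcccccc
120  tttttptptttttptpttttttCCCCCCCCCCCCCCCCCCCCCCCCCCCCCCCCCCCCcccccc
144  VVVVttppttpttptttttttpCCCCCCCCCCCCCCCCCCCCCCCCCCCCCCCCCCCcpccccc
168  VVVVptptpttptttpttttptCCCCCCCCCCCCCCCCCCCCCCCCCCCCCCCCCCCccccccc
192  VVVVptttttttttptptttttpCCCCCCCCCCCCCCCCCCCCCCCCCCCCCCCCCCpcccccc
216  VVVVtttttpppptpptptttptCCCCCCCCCCCCCCCCCCCCCCCCCCCCCCCCCcccccccc
240  VVVVttpttttpttptttttptpCCCCCCCCCCCCCCCCC.....CcccccccccCcccccccc
264  VVVVptttttttpppppttttttcCCCCCCCCCCCCCCCC.t..tCcccccccccccccccccc
288  VVVVtpptptttttpptppttptccccccCCCCCCCCCCC#t..pCcccccccccccccccccc
312  VVVVttppttpttptttpttptpcccccc#..#.##cccctpppCpcccccccccpcccccccc
336  VVVVtpttpppttpptptttpttpcccc##..#..##ccpCCCpC####ccccccccccccccc
360  VVVVttttpptpptttpttpt###ccc###########cpp###C######cccpccccccccc
384  VVVVttttttptpttt################################CCCCCccccccccccR
408  VVVVpttttttt####################C#########.#########cccccccccctR
432  VVVttttp##########tt###########cC############CC##########ccccccc
456  Vttp#########################################################ccc
-1 0 [[403.0, 53.0], [388.0, 315.0]]
-1 0.5 [[396.0, 39.0], [380.0, 360.0]]
-1 1 [[313.0, 21.0], [313.0, 408.0]]
-1 1.5 [[149.0, 10.0], [195.0, 435.0]]
-1 2 [[3.0, 16.0], [85.0, 419.0]]
-1 2.6 [[-36.0, 36.0], [39.0, 363.0]]
1 0 [[403.0, 53.0], [388.0, 315.0]]
1 0.5 [[456.0, 39.0], [427.0, 360.0]]
1 1 [[595.0, 22.0], [525.0, 409.0]]
1 1.5 [[791.0, 12.0], [662.0, 436.0]]
1 2 [[917.0, 18.0], [761.0, 420.0]]
1 2.6 [[892.0, 38.0], [769.0, 364.0]]
```

The plain flap is flat. Next I'll go round outside the tab flap.

>>> {"method": "apply_moves", "body": {
  "motion": [
    [[0,0,-0.9],0,1],
    [[0,0,-0.9],0,1],
    [[0,0,-0.6],0,1],
    [[0.1,0.86,0],0,1],
    [[0.1,0.86,0],0,1]
  ]
}}

```text
time: 25.7
tcp_pos: [595.0, -181.2, 172.8]
orientation: [0.617, 0.787, 0.0, 0.002]
wrist_force: [-0.0, 0.9, 0.4]
finger_gap: 0.2
grip_force: 0.0
```

>>> {"method": "apply_moves", "body": {
  "motion": [
    [[0.1,0.86,0],0,1],
    [[0,0.86,0],0,1],
    [[0,0.86,0],0,1],
    [[0,0,0],0,1],
    [[0,0,0],0,1]
  ]
}}

```text
time: 26.2
tcp_pos: [693.0, -151.7, 169.8]
orientation: [0.616, 0.788, -0.0, -0.001]
wrist_force: [-0.4, 0.2, -0.0]
finger_gap: -0.0
grip_force: 0.0
```

```bash
python3 uv.py;python3 fl.py w14
```

```text
t 26.2 u(carton y) 13.3 v(carton x) 144.3 z 169.8 yaw 1.814 [-0.4  0.2 -0. ] -0.026859542208338156 q6 -0.6
  0  tpptptttttttttptptttpttpptptttpptttptttpttppCCCCCCCCCtttpttptpp.
 24  tpttttttttttttttttpttttttpttttpttpttptttptppppCCCCCptttttttptp..
 48  tptttptpttttptttttpttptttttttttttpttptttpptppttppttttptttttpt...
 72  tppppttptttpttptttpttpttttpttptppttpttttttttpptpttptptttttpp....
 96  CCCCCCCCCCCCCCCCCccCpttttpttttttttttttptttttptttpppttttptpp.....
120  CCCCCCCCCCCCCCCCCccCcttttttttttptttttttpttptttpttpttpttptp......
144  CCCcccCCCCCCCCCCCccCcpttptttpppptpttttppCCCtttttttptttttpp......
168  cccccccccccCCCCCCCccccttttttttttttttppCCCCCCCttttpttpttttptttppt
192  ccccccccccccccccCCccCcttttpptpttptptpCCCCCCCCtttptttttpptttttttt
216  cccccccc#####pp##cccCcpttttpppttptttppCCCCCCtpttttpttttttttttttt
240  cccccccccCt.#pp##ccRccptpttptptttpttpppttttttttttttptptppttttttt
264  cccccccCCpppppC##ccttcpptptppppptptttpptptttttttttttpttptttptttt
288  ccccccCCCppCCtpt###cRtpptttttttptttpttptttppttttp.......tttttttt
312  ccccccccCCCCccccccccRccttpttt#..#.##..tptttttttt................
336  CCCccccc
[... 151 characters left out ...]
#############################................
408  ttt........t####################.#########.#########............
432  tt......##########tt############C############..##########.......
456  CCp.#########################################################...
-1 0 [[54.0, 97.0], [83.0, 259.0]]
-1 0.5 [[0.0, 96.0], [39.0, 278.0]]
-1 1 [[-88.0, 94.0], [-32.0, 296.0]]
-1 1.5 [[-182.0, 93.0], [-111.0, 304.0]]
-1 2 [[-240.0, 94.0], [-162.0, 299.0]]
-1 2.6 [[-231.0, 95.0], [-163.0, 279.0]]
1 0 [[54.0, 97.0], [83.0, 259.0]]
1 0.5 [[32.0, 96.0], [67.0, 278.0]]
1 1 [[46.0, 95.0], [83.0, 296.0]]
1 1.5 [[104.0, 94.0], [134.0, 305.0]]
1 2 [[183.0, 95.0], [201.0, 300.0]]
1 2.6 [[257.0, 96.0], [264.0, 280.0]]
```

The tab flap stands at about 2.0 rad with its edge near v = 90, and the finger is outside it. I'll descend and fold it.

>>> {"method": "apply_moves", "body": {
  "motion": [
    [[0,-0.2,0.7],0,1],
    [[0,0,0.7],0,1],
    [[0,0,0.45],0,1],
    [[0,0,0],0,1],
    [[0,-0.45,0],0,1]
  ]
}}

```text
time: 26.75
tcp_pos: [668.9, -158.2, 97.1]
orientation: [0.616, 0.788, 0.0, 0.001]
wrist_force: [0.1, -0.0, -0.2]
finger_gap: -0.2
grip_force: 0.0
```

>>> {"method": "apply_moves", "body": {
  "motion": [
    [[0,-0.4,-0.2],0,1],
    [[0,-0.35,-0.2],0,1],
    [[0,-0.3,-0.1],0,1],
    [[0,-0.22,0],0,1],
    [[0,0,0],0,1]
  ]
}}

```text
time: 27.25
tcp_pos: [618.2, -170.8, 117.3]
orientation: [0.617, 0.787, -0.0, 0.0]
wrist_force: [0.5, -0.3, -0.2]
finger_gap: 0.1
grip_force: 0.0
```

```bash
python3 uv.py
```

```text
t 27.25 u(carton y) 12.6 v(carton x) 67.1 z 117.3 yaw 1.812 [ 0.5 -0.3 -0.2] 0.11133589477346958 q6 -0.67
```

>>> {"method": "apply_moves", "body": {
  "motion": [
    [[0,-0.22,0],0,1],
    [[0,-0.22,0.15],0,1],
    [[0,-0.2,0.2],0,1],
    [[0,-0.22,0.3],0,1],
    [[0,-0.1,0.2],0,1]
  ]
}}

```text
time: 27.75
tcp_pos: [579.8, -179.3, 80.4]
orientation: [0.617, 0.787, -0.0, -0.001]
wrist_force: [0.7, -0.0, 0.8]
finger_gap: 0.2
grip_force: 0.3
```

>>> {"method": "apply_moves", "body": {
  "motion": [
    [[0,0,0.1],0,1],
    [[0,0,0.06],0,1],
    [[0,0,0.04],0,1],
    [[0,0,0],0,1],
    [[0,0,0],0,1]
  ]
}}

```text
time: 28.25
tcp_pos: [580.4, -179.4, 76.0]
orientation: [0.616, 0.788, -0.001, -0.002]
wrist_force: [-8.2, 2.5, 10.5]
finger_gap: 0.3
grip_force: 5.0
```

```bash
python3 uv.py
```

```text
t 28.25 u(carton y) 13.3 v(carton x) 28.4 z 76.0 yaw 1.814 [-8.2  2.5 10.5] 0.31105846517865476 q6 -0.71
```

Pressed flat. I'll raise the arm and check with the wrist and top cameras.

>>> {"method": "apply_moves", "body": {
  "motion": [
    [[0,0,-0.3],0,1],
    [[0,0,-0.9],0,1],
    [[0,0,-0.9],0,1],
    [[0,0,-0.9],0,1],
    [[0,-0.9,-0.6],0,1]
  ]
}}

```text
time: 28.75
tcp_pos: [549.8, -188.5, 222.7]
orientation: [0.615, 0.788, 0.001, 0.004]
wrist_force: [-0.1, -0.7, 1.5]
finger_gap: 0.4
grip_force: 0.0
```

>>> {"method": "apply_moves", "body": {
  "motion": [
    [[0,0,0],0,1],
    [[0,0,0],0,1]
  ]
}}

```text
time: 28.95
tcp_pos: [546.9, -188.4, 219.6]
orientation: [0.617, 0.787, 0.0, 0.001]
wrist_force: [1.1, -1.0, -0.6]
finger_gap: 0.3
grip_force: 0.0
```

```bash
python3 uv.py;python3 fl.py w15; python3 - <<'E'
from h import *;import pickle
s,c=pickle.load(open("w15.pkl","rb"));T=wristT(s,c)
hsv=cv2.cvtColor(c["color"],cv2.COLOR_BGR2HSV)
m=cv2.inRange(hsv,(170,150,80),(180,255,255))|cv2.inRange(hsv,(0,190,80),(4,255,255))
cs,_=cv2.findContours(m,0,2)
for b in sorted(cs,key=cv2.contourArea)[-2:]:
    r=cv2.boxPoints(cv2.minAreaRect(b));P=np.array([plane(c,u,76,T) for u in r]);p=P[:,:2]-[556,-199];print(cv2.contourArea(b),"v",(p@[.971,.238]).round(),"u",(p@[-.238,.971]).round())
E
```

```text
t 28.95 u(carton y) 12.5 v(carton x) -6.3 z 219.6 yaw 1.813 [ 1.1 -1.  -0.6] 0.26829066111136385 q6 -0.75
  0  ttttptttttttptpptttttpttttptttptttttpptptpttptptptpttptttpptpttp
 24  ttptttttttttttptttptttttttttttttppttptttttpptttttpttpttttttptptp
 48  tttttttttttptttttptpptttptttptptttpttttpttttttptttpttttpttttpttp
 72  ppptttptppttpptttptptpttttttttpppttpttttttptptttpttpttttttttpttt
 96  ttttttpttttptttttttttpttCCCCCCCCCCCCCCCCCCCtpttttttttttptttttttt
120  VVVVVVttttttptttttpptttpCCCCCCCCCCCCCCCCCCCpttptttppttttttttptpt
144  VVVVVVVVVVVVctptttpppttpCCCCCCCCCCCCCCCCCCCpttttpttttttpppCCCCtt
168  VVVVVVVVVVVVttttttptttttCCCCCCCCCCCCCCCCCCpttttppptttppppCCCCCCt
192  VVVVVVVVVVVVtttpptptptttCCCCCCCCCCCCCCCCCCttptptpttttttppCCCCCtp
216  VVVVVVVVVVVVtttttttptpttcCCCCCCCCCRRRRCCCCpptpppttttttptppttttpp
240  RRRVVVVVVVVVtttttptptttppcccccCCCpRRRRCCCCttttpttttpppttpttttttt
264  RRRVVVVVVVVVptptptptptpptccccccccCRRRtCCCCptttptttttttptttttppt.
288  RRRVVVVVVVVVpttptttttttttccCCCCCCCCCCCCCCCptttpttcc...tttptttp..
312  VVVVVVVVVVVttptpttpttptttCCCC#..#.##CCCCCpptpttp.........tttp...
336  VVVVVVVVV
[... 269 characters left out ...]
  tttttptt##########pt############t############tt##########...pp..
456  tttt#########################################################...
-1 0 [[327.0, 97.0], [326.0, 233.0]]
-1 0.5 [[316.0, 96.0], [316.0, 247.0]]
-1 1 [[277.0, 95.0], [281.0, 259.0]]
-1 1.5 [[219.0, 95.0], [230.0, 265.0]]
-1 2 [[164.0, 95.0], [181.0, 261.0]]
-1 2.6 [[132.0, 96.0], [151.0, 248.0]]
1 0 [[327.0, 97.0], [326.0, 233.0]]
1 0.5 [[341.0, 96.0], [339.0, 247.0]]
1 1 [[382.0, 96.0], [375.0, 259.0]]
1 1.5 [[442.0, 95.0], [427.0, 265.0]]
1 2 [[495.0, 96.0], [475.0, 261.0]]
1 2.6 [[525.0, 97.0], [503.0, 248.0]]
2.5 v [182. 183. 187. 186.] u [-115. -113. -117. -119.]
907.5 v [-246. -234. -218. -229.] u [-46.   5.   5. -46.]
```

```bash
python3 -c "
from workcell import manip
print(manip.close_job())"
```

```text
the job is handed in; nothing more can be done
None
```

I handed the job in at about 29 s: the painting is flat in the foam pocket and all four flaps are folded down in the required order (the plain flap took a second try). The hand-in returned no verdict.

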